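Feed one glass slab from the hand-cranked magazine

ROBOT

A 7-joint arm with a two-finger parallel gripper is mounted at the origin on a cart in front of the work surface, level with it; the furniture and walls round the work are solid. World frame = base frame: x ahead of the robot, y to its left, z up, the work surface at z = 0. Lengths are in m, angles in rad, forces in N, time in s.
With the tool pointing down it reaches from about 0.4 to 0.9 m from the base axis. Payload 5.6 kg.
Tool frame: the origin (TCP) lies at the very end of the fingers, on their centre line; the grasp point (between the pads) lies 19 mm behind it (bot.tcp_to_grasp is the distance from the TCP to the grasp point, in m); x points along the fingers, y is the direction in which the jaws open and shut, and the axes are right-handed (so a half turn about x gives the same grasp; the last joint's range is limited). The gripper opens to 92 mm and grips with 3 to 60 N. Pads are 20 mm wide; open, the fingers measure 128 mm over their backs; the gripper's body (75 mm by 189 mm) begins 69 mm behind the grasp point.
Start: joints at [1.152, 0.468, -0.012, 1.603, 0.006, 1.071, -0.056], TCP at [0.239, -0.605, 0.215] pointing down, gripper open.
Joint ranges: [-2.53, 2.53], [-0.31, 2.02], [-1.57, 1.55], [0.28, 2.44], [-1.29, 4.43], [0.15, 1.84], [-2.92, 2.92]. Speed limits (rad/s): [2.57, 2.57, 3.14, 3.14, 3.14, 3.14, 3.14].

INTERFACE

Orientations are given as a unit quaternion [w, x, y, z].
In Python, from station import get_state, grab_frame, camera_params, bot, recognise gives the robot as it stands.
- The arm moves only by the tool carry_out, never from a script. Its argument "moves" is one flat list of numbers, 7 for each row, row after row: the shift along the tool's x, y, z in m, then the turn, a rotation vector about the tool's x, y, z in degrees, then the opening, from 0 (shut) to 1 (fully open). A call has 1 to 20 rows; each row is the pose to reach, as a shift and turn from the pose commanded when the call began, along the tool's axes at that moment; what a row does not reach only later rows make up. A row lasts 1/12 s, in which the tool goes at most 41.7 mm and 7.16 degrees, less where a joint would pass 70% of its speed; a pose out of reach is approached as far as the arm can. A call with a gripper value outside its range is refused whole. The fingers move at their own pace and stop on an object; "force" is the grip in N (left out, the last holds). Time passes only in rows, so rows that repeat a pose let the fingers close. It gives the time, the measured TCP pose, the force and the opening at its end, in the units of the state.
- get_state(): the state, without advancing time (a new reading comes with each control period).
- grab_frame(name): name is "side" or "top"; returns the picture (420x560x3 uint8, blue, green, red); there is no depth.
- camera_params(name): a dict with "K" (3x3 intrinsics, pixels), "D" ([k1, k2, p1, p2, k3] as OpenCV has them; the pictures are not rectified), "world_from_camera" (4x4, takes a point from camera to world coordinates). Camera axes: x right, y down, z forward; pixel columns grow to the right and rows downward; lengths in m; the calibration is good to about 2 mm. A picture is of the moment at which its call begins. camera_params takes no time and is no camera call.
- bot.finish_job(): hands the job in, once; it reports no verdict.
Trained networks look in the newest picture that a camera, given by its name, has taken for a name from the list of things; names that differ only in an ending like _2 or _b are one class to them, and where a whole thing is asked for, a point or a joint stands for the part that bears it (a point fixed in the world has none). Each returns a list of dicts, best first, with "p" (0 to 1); they miss things now and then, are a little off and sometimes report something else, mostly with a low value. They report only what shows in the picture. A call takes as long as a camera call.
- recognise(camera, target): "point" ([x, y, z] in m, in world coordinates, good to about 4 mm: the middle of the surface that is visible of it).
The state is a dict: "clock": time; "qpos": joint angles; "dq": joint speeds; "joint_torque": joint torques, N m; "position": TCP position; "tcp_rot": TCP orientation; "wrist_force": force on the tool from outside, world axes, zero at the start; "wrist_torque": the same for the moment, N m; "finger_gap": opening from 0.0 (shut) to 1.0 (fully open).
Only numpy, scipy, OpenCV 4.12 (cv2) and the standard library are available. Lean on these libraries where they do the work, as an engineer would, in place of code of your own. Each camera call takes 0.05 s, during which the arm holds its last target.

TASK

Feed one glass slab out of the feeder by turning its handwheel clockwise through exactly one full turn, so that the pusher goes out and comes back and the crank handle stops at the index finger again. Then take the slab that came out and lay it flat inside the rim of the shallow wooden tray, setting it down gently. Leave the other two slabs in the magazine and do not disturb the jars and tools standing around.

Things in the scene. Friction and masses are not known exactly. Their poses are not given: they have to be found in the camera images.
- feeder: Hand-cranked slab feeder, bolted down, 100 x 300 mm bed. Origin on the table under the middle of its magazine; x away from the robot, y left along the machine, z up. Magazine: open-topped aluminium box, y = -45 to 45 mm, walls 98 mm high, three slabs stacked in it (top at 114 mm). Left of it a grey gear case (y = 43 to 153, 76 mm high) carries the handwheel; right of it is the delivery deck.
- deck (a point): Middle of the delivery deck where the fed slab comes to lie, at (0, -93, 30) mm of the feeder, on the deck's top. The deck is a steel rail 46 mm wide (x) from the magazine to y = -147, with a 6 mm high stop at its end. The slab is wider than the rail and overhangs it 7 mm on both x sides, so it can be pinched there across x.
- wheel_axis (a point): Centre of the circle on which the crank handle's middle travels (radius 48 mm), at (-20, 97, 177) mm of the feeder. Its z is the wheel axis, leaning 0.61 rad (35 deg) from vertical toward the robot: the face looks up and along feeder (-0.573, 0, 0.820). Its x points up the wheel to 12 o'clock, its y to 9 o'clock. The wheel is a dark steel disc, 130 mm across, 14 mm thick.
- lamp (a point): Middle of the lower edge of the feeder's gooseneck lamp shade, 80 mm across, at (60, 97, 322) mm of the feeder; shade 68 mm high, neck behind it. It hangs over the far, upper part of the wheel, so a gripper that follows the crank handle must lean along the wheel axis rather than stand vertical.
- handwheel (a joint): Wheel angle, rad, growing clockwise seen facing the wheel. 0: crank handle at 6 o'clock (lowest, nearest the robot) by the brass index finger; then 9 (feeder +y), 12, 3 o'clock; 6.283 = one turn. Starts within 0.2 of 0. Stays where left; turns with under 10 N at the handle. Pusher is out 100 mm at half a turn, back at a full turn, then begins a second stroke. Stops at -0.5 and 7.18.
- crank (a point): Middle of the crank handle: a round wooden grip, 24 mm across, 60 mm long, spinning freely on its pin, standing out of the wheel face parallel to the wheel axis, 48 mm from it. Its middle is 34 mm above the wheel's rim face. Its z axis is the wheel axis, pointing out of the face.
- slab_1_mid (a point): Centre of the lowest slab in the magazine, the one that is fed out: smooth cast green glass, 60 mm (x) x 70 mm (y) x 28 mm thick, 0.22 kg (varies). z up. After the stroke it lies on the delivery deck with its centre near feeder (0, -93, 44) mm.
- slab_2_mid (a point): Centre of the middle slab, same size; it drops to the magazine's floor (centre 44 mm above the table) after the stroke and stays there.
- slab_3_mid (a point): Centre of the top slab, same size; it must stay in the magazine.
- tray_floor (a point): Middle of the floor of the shallow wooden tray, fixed to the table, in front of the feeder: inside 80 mm (its x) x 90 mm (its y); floor 4 mm above the table, rim 8 mm wide with its top 10 mm above the table, so a slab lying in it stands 22 mm above the rim and can be held by its upper part.
- tub_white_mid (a point): Middle of a white lidded tub, 56 mm wide, 66 mm high; bystander.
- jar_white_3_mid (a point): Middle of a glass jar with a white lid, 63 mm wide, 72 mm high; bystander.
- jar_umber_mid (a point): Middle of a wider glass jar with a white lid, 72 mm wide, 78 mm high; bystander.
- muller_mid (a point): Middle of a glass muller (a knobbed cone), 60 mm wide, 81 mm high; bystander.
- grozing_pliers_mid (a point): Middle of a pair of pliers lying on the table, 43 x 187 x 13 mm, long along its y; bystander.

How it is judged:
By the outcome, as a careful person would: the job done as asked, in the order asked, and still so for the second after the job is handed in, with the robot touching nothing.
It also fails if it takes over 64 s, if anything falls off the work surface, if the arm or the gripper's body presses on something with over 40 N, if the wrist force passes 120 N, or if a joint passes its speed limit or range.

## Working session

There is one attempt and no reset: what is moved stays moved. The work goes in short steps, Python scripts to look and compute and a tool call to move; the robot and the scene stay as the last step left them, time stands still between calls to the robot, and variables do not carry over. Pictures are saved under pics/ and viewed, and the job is handed in when it is done.

Besides the shell and the picture viewer there is one more tool, called after "Call:" by a JSON object that holds its "method" and its "body", one argument or row to a line. carry_out: Moves the arm, as the interface text tells. Its arguments: {"type":"object","properties":{"moves":{"type":"array","items":{"type":"number"}},"force":{"type":"number"}},"required":["moves"]}

```bash
ls; mkdir -p pics; python3 - <<'E'
from station import *
import cv2
s=get_state(); print(s)
for n in("side","top"):
    im=grab_frame(n); cv2.imwrite(f"pics/{n}0.png",im); c=camera_params(n); print(n,c)
E
```

```text
pics
{'clock': 0.0, 'qpos': array([ 1.15198351,  0.4683735 , -0.01159285,  1.60367926,  0.00603012,
        1.07139421, -0.05627654]), 'dq': array([-0.00073553, -0.00221242, -0.0017867 ,  0.00030726,  0.00065367,
        0.00211739,  0.00082676]), 'joint_torque': array([ 1.12790888e-04, -5.20561659e+01, -1.24878169e-02, -2.43746728e+01,
       -5.66955423e-02,  1.72257680e-02,  1.78163505e-04]), 'position': array([ 0.23826208, -0.60409608,  0.21361972]), 'tcp_rot': array([-0.13145767, -0.6944875 , -0.13269686,  0.69483634]), 'wrist_force': array([0.14734798, 0.42138926, 0.05359425]), 'wrist_torque': array([-0.03139926, -0.00563255, -0.00408318]), 'finger_gap': 1.0020206899452324}
side {'K': array([[394.4658307 ,   0.        , 278.86102012],
       [  0.        , 394.4658307 , 209.16624804],
       [  0.        ,   0.        ,   1.        ]]), 'D': array([-0.05155351,  0.        ,  0.        ,  0.        ,  0.        ]), 'world_from_camera': array([[ 0.99998422,  0.00373362, -0.00419786,  0.59024113],
       [ 0.0052877 , -0.37306662,  0.92778949, -0.81599447],
       [ 0.00189793, -0.92779705, -0.37308047,  0.52232988],
       [ 0.        ,  0.        ,  0.        ,  1.        ]])}
top {'K': array([[481.08725966,   0.        , 279.05515597],
       [  0.        , 481.08725966, 210.63997395],
       [  0.        ,   0.        ,   1.        ]]), 'D': array([-0.0604115,  0.       ,  0.       ,  0.       ,  0.       ]), 'world_from_camera': array([[-1.88046809e-03, -9.90054496e-01,  1.40671809e-01,
         4.19638176e-01],
       [-9.99881124e-01, -2.91247397e-04, -1.54159909e-02,
        -9.64543474e-03],
       [ 1.53036414e-02, -1.40684076e-01, -9.89936255e-01,
         1.37733482e+00],
       [ 0.00000000e+00,  0.00000000e+00,  0.00000000e+00,
         1.00000000e+00]])}
```

View pics/side0.png

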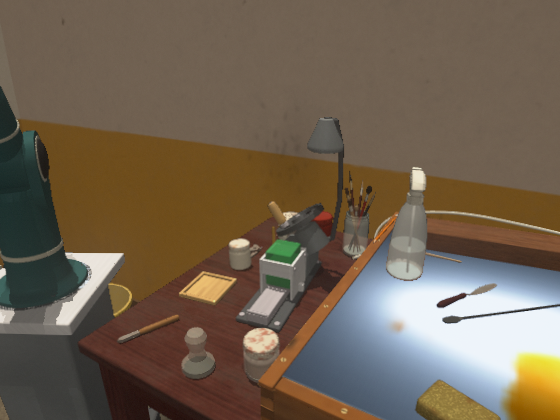

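View pics/top0.png

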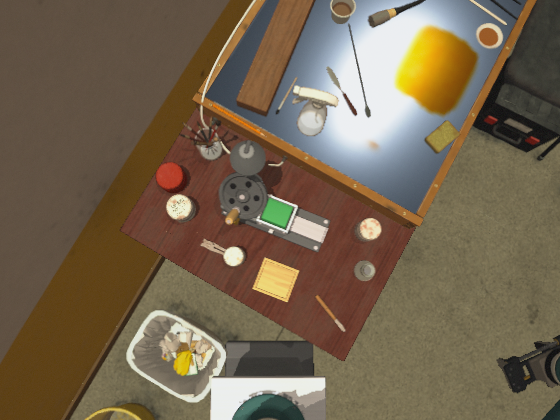

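```bash
python3 - <<'E'
from station import *
for t in ["feeder","deck","wheel_axis","lamp","handwheel","crank","slab_1_mid","slab_3_mid","tray_floor","jar_white_3_mid","tub_white_mid","jar_umber_mid","muller_mid","grozing_pliers_mid"]:
    for n in("side","top"):
        try: print(t,n,[(r['p'],[round(float(v),4) for v in r['point']]) for r in recognise(n,t)[:3]])
        except Exception as e: print(t,n,repr(e)[:100])
print(get_state()['clock'])
E
```

```text
feeder side []
feeder top [(0.8, [0.6147, 0.0318, 0.1362])]
deck side [(0.61, [0.6296, 0.003, 0.0902])]
deck top [(0.68, [0.6183, 0.0271, 0.1337]), (0.61, [0.6306, 0.0644, 0.156])]
wheel_axis side [(0.65, [0.6288, 0.0081, 0.0921])]
wheel_axis top [(0.82, [0.6201, 0.0319, 0.1323]), (0.6, [0.4826, 0.0867, 0.0668])]
lamp side [(0.66, [0.627, 0.0042, 0.0856]), (0.65, [0.4228, -0.0282, 0.0062])]
lamp top [(0.8, [0.6171, 0.0259, 0.1351])]
handwheel side [(0.78, [0.6214, 0.0584, 0.1519])]
handwheel top [(0.58, [0.6324, 0.0648, 0.1521]), (0.51, [0.6181, 0.2377, 0.074]), (0.17, [0.6164, 0.0269, 0.133])]
crank side [(0.74, [0.62, 0.0647, 0.1526]), (0.48, [0.6295, 0.0045, 0.087])]
crank top [(0.74, [0.6342, 0.066, 0.1525])]
slab_1_mid side [(0.64, [0.5905, -0.0613, 0.0456])]
slab_1_mid top [(0.16, [0.5135, 0.1554, 0.0143])]
slab_3_mid side [(0.97, [0.597, -0.0426, 0.1176])]
slab_3_mid top [(0.53, [0.4164, -0.0224, 0.0056])]
tray_floor side [(0.82, [0.4222, -0.0272, 0.0061]), (0.66, [0.6285, 0.004, 0.0922])]
tray_floor top [(0.67, [0.4191, -0.0231, 0.0016])]
jar_white_3_mid side [(0.81, [0.555, -0.3015, 0.0625])]
jar_white_3_mid top [(0.66, [0.5531, -0.2721, 0.0715])]
tub_white_mid side [(0.7, [0.4835, 0.0713, 0.0415]), (0.59, [0.4459, -0.2897, 0.0234])]
tub_white_mid top [(0.71, [0.4856, 0.0893, 0.0603])]
jar_umber_mid side [(0.67, [0.4827, 0.0767, 0.0445]), (0.66, [0.6114, 0.2403, 0.0723]), (0.49, [0.629, 0.0059, 0.0907])]
jar_umber_mid top [(0.85, [0.6187, 0.2413, 0.0751]), (0.25, [0.4193, -0.0232, 0.0049])]
muller_mid side [(0.62, [0.4454, -0.2879, 0.0262])]
muller_mid top [(0.91, [0.4446, -0.2686, 0.0239])]
grozing_pliers_mid side [(0.52, [0.5162, 0.1609, 0.0042])]
grozing_pliers_mid top [(0.61, [0.5128, 0.1589, 0.017])]
1.5
```

The side view shows the feeder's deck at about (268,303), its magazine at (285,258) and the tray at (208,287). The top view has the green slab at (278,212), the crank at (233,215) and the tray at (276,279). I'll zoom in for accurate corners.

```bash
python3 - <<'E'
import cv2
im=cv2.imread("pics/top0.png")[130:310,190:350]
cv2.imwrite("pics/topz.png",cv2.resize(im,None,fx=5,fy=5,interpolation=cv2.INTER_CUBIC)[:600,:800])
cv2.imwrite("pics/topz2.png",cv2.resize(im[110:],None,fx=5,fy=5,interpolation=cv2.INTER_CUBIC)[:600,:800])
im=cv2.imread("pics/side0.png")[100:340,170:370]
cv2.imwrite("pics/sidez.png",cv2.resize(im[90:240],None,fx=4,fy=4,interpolation=cv2.INTER_CUBIC))
E
```

```text
(no output)
```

View pics/topz.png

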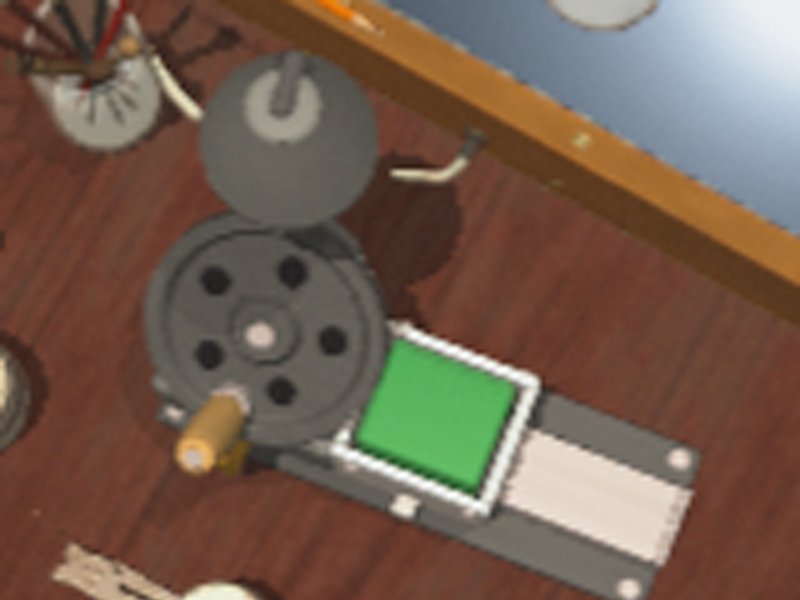

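View pics/topz2.png

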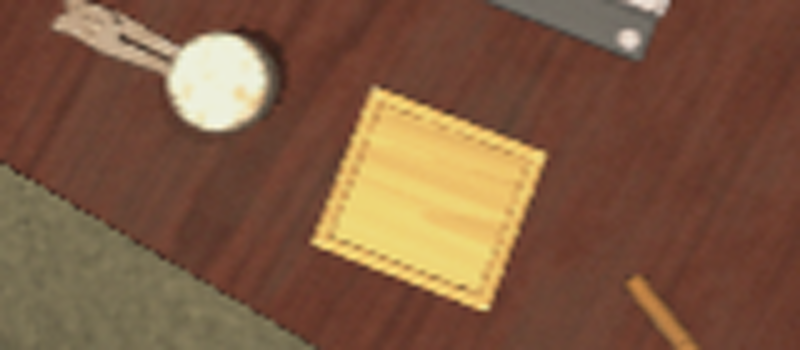

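View pics/sidez.png

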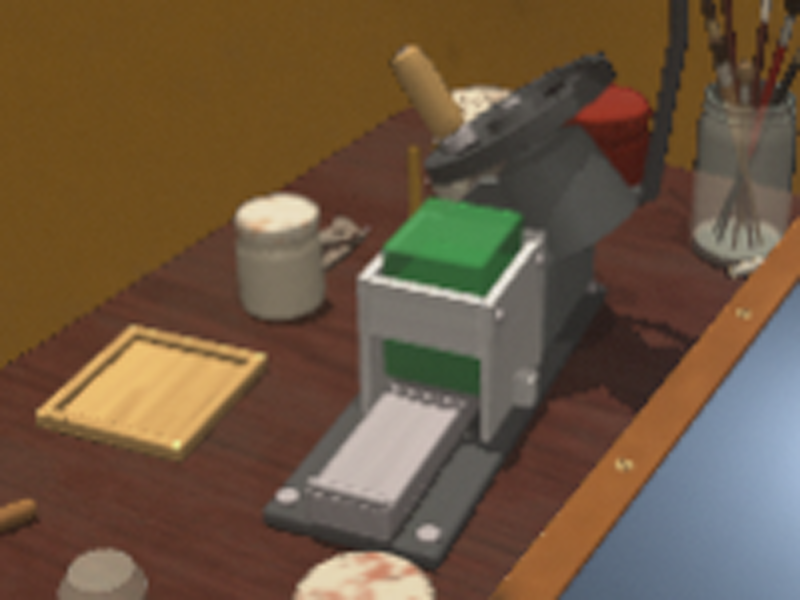

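```bash
cat > h.py <<'E'
import numpy as np,cv2
from scipy.spatial.transform import Rotation as R
from scipy.optimize import least_squares
from station import *
C={n:camera_params(n) for n in("side","top")}
def proj(n,P):
    c=C[n]; T=np.linalg.inv(c["world_from_camera"])
    return cv2.projectPoints(np.atleast_2d(np.asarray(P,float)),cv2.Rodrigues(T[:3,:3])[0],T[:3,3],c["K"],c["D"])[0][:,0]
def tz(X,Y): return (190+(X+.5)/5-.5,130+(Y+.5)/5-.5)
def tz2(X,Y): return (190+(X+.5)/5-.5,240+(Y+.5)/5-.5)
def sz(X,Y): return (170+(X+.5)/4-.5,190+(Y+.5)/4-.5)
def W(p,loc):
    c,s=np.cos(p[2]),np.sin(p[2]); l=np.atleast_2d(loc)
    return np.c_[p[0]+c*l[:,0]-s*l[:,1],p[1]+s*l[:,0]+c*l[:,1],l[:,2]]
E
cat > fit.py <<'E'
from h import *
def F(h):
  m=.045
  return [("top",tz(400,325),(h,m,.098)),("top",tz(538,380),(h,-m,.098)),("top",tz(487,513),(-h,-m,.098)),("top",tz(334,452),(-h,m,.098)),
 ("top",tz(692,488),(.023,-.147,.036)),("top",tz(665,563),(-.023,-.147,.036)),
 ("top",tz(397,338),(.03,.035,.114)),("top",tz(520,382),(.03,-.035,.114)),("top",tz(477,495),(-.03,-.035,.114)),("top",tz(353,440),(-.03,.035,.114)),
 ("side",sz(360,275),(-h,-m,.098)),("side",sz(490,300),(h,-m,.098)),("side",sz(540,235),(h,m,.098)),
 ("side",sz(437,198),(-.03,.035,.114)),("side",sz(522,214),(.03,.035,.114)),("side",sz(487,268),(.03,-.035,.114)),("side",sz(385,248),(-.03,-.035,.114))]
def res(p,L): return np.concatenate([proj(n,W(p,l))[0]-np.array(u) for n,u,l in L])
r=least_squares(lambda p:res(p,F(p[3])),[.6,-.04,-.35,.037],loss='soft_l1',x_scale=.05)
print("feeder",r.x); print(np.round(res(r.x,F(r.x[3])).reshape(-1,2),1).tolist())
a,b=.048,.053
T=[("top",tz2(375,88),(a,b,.01)),("top",tz2(547,155),(a,-b,.01)),("top",tz2(487,310),(-a,-b,.01)),("top",tz2(313,243),(-a,b,.01)),
("side",sz(133,327),(-a,b,.01)),("side",sz(267,353),(a,b,.01)),("side",sz(178,455),(a,-b,.01)),("side",sz(38,415),(-a,-b,.01))]
t=least_squares(lambda p:res(p,T),[.42,-.02,-.35],loss='soft_l1',x_scale=.05)
print("tray",t.x); print(np.round(res(t.x,T).reshape(-1,2),1).tolist())
p=r.x
# crank angle
c35,s35=np.cos(.61),np.sin(.61)
n=np.array([-s35,0,c35]); up=np.array([c35,0,s35]); 
cen=np.array([-.02,.097,.177])
def crank(th,off=0): # th=0 six o'clock, clockwise to 9 (+y)
    return cen+.048*(-np.cos(th)*up+np.sin(th)*np.array([0,1,0]))+off*n
tip_t,tip_s=tz(192,459),sz(407,49)
base=[( "top",tz(234,392))]
for th in np.arange(-.25,.26,.05):
    print(round(th,2),np.round([proj("top",W(p,crank(th,.03)))[0]-tip_t,proj("side",W(p,crank(th,.03)))[0]-tip_s],1).tolist())
np.save("pose.npy",np.r_[p[:3],t.x])
E
python3 fit.py
```

```text
feeder [ 0.59608366 -0.02439021 -0.37633555  0.03802872]
[[-2.8, -1.0], [0.7, 0.1], [0.6, -0.3], [-0.1, -0.4], [0.6, -0.1], [0.2, 0.2], [0.1, -0.6], [-0.0, 0.2], [0.4, -1.5], [0.5, -0.2], [-0.2, 0.2], [-0.3, 0.4], [0.5, -1.4], [-2.4, -1.4], [0.5, -1.0], [-1.3, -0.9], [-1.4, -0.9]]
tray [ 0.41960398 -0.02228381 -0.37330546]
[[0.2, -1.0], [0.8, -0.8], [0.5, 0.3], [0.1, -0.1], [-0.4, -1.2], [0.1, -0.1], [0.2, -1.9], [-1.3, -1.2]]
-0.25 [[7.0, 2.3], [-4.3, 2.0]]
-0.2 [[6.1, 2.1], [-4.1, 1.7]]
-0.15 [[5.1, 1.9], [-3.8, 1.5]]
-0.1 [[4.2, 1.7], [-3.5, 1.2]]
-0.05 [[3.3, 1.4], [-3.2, 0.9]]
-0.0 [[2.5, 1.1], [-2.9, 0.6]]
0.05 [[1.6, 0.7], [-2.4, 0.3]]
0.1 [[0.7, 0.3], [-2.0, -0.1]]
0.15 [[-0.1, -0.2], [-1.5, -0.4]]
0.2 [[-1.0, -0.6], [-1.0, -0.8]]
0.25 [[-1.8, -1.2], [-0.5, -1.2]]
```

```bash
cat > ov.py <<'E'
from h import *
import sys
P=np.load("pose.npy"); f,t=P[:3],P[3:6]
c35,s35=np.cos(.61),np.sin(.61)
n=np.array([-s35,0,c35]); up=np.array([c35,0,s35]); cen=np.array([-.02,.097,.177])
def crank(th,off=0): return cen+.048*(-np.cos(th)*up+np.sin(th)*np.array([0,1,0]))+off*n
def rect(hx,y0,y1,z): return [(-hx,y0,z),(hx,y0,z),(hx,y1,z),(-hx,y1,z)]
def overlay(img,name,th,box,k,out):
    L=[(W(f,rect(.038,-.045,.045,.098)),1),(W(f,rect(.03,-.035,.035,.114)),1),(W(f,rect(.023,-.147,-.045,.03)),1),(W(f,rect(.05,-.147,.153,.0)),1),
       (W(t,rect(.048,-.053,.053,.01)),1),(W(t,rect(.04,-.045,.045,.004)),1),
       (W(f,[crank(th,-.03),crank(th,.03)]),0),
       (W(f,[cen-.034*n+.065*(np.cos(a)*up+np.sin(a)*np.array([0,1,0])) for a in np.linspace(0,6.28,30)]),1),
       (W(f,[(.06+.04*np.cos(a),.097+.04*np.sin(a),.322) for a in np.linspace(0,6.28,30)]),1)]
    x0,y0,x1,y1=box
    im=cv2.resize(img[y0:y1,x0:x1],None,fx=k,fy=k,interpolation=cv2.INTER_CUBIC)
    for p,cl in L:
        q=proj(name,p); q=((q-[x0,y0]+.5)*k-.5)
        cv2.polylines(im,[np.int32(np.round(q*8))],bool(cl),(255,0,255),1,cv2.LINE_AA,3)
    cv2.imwrite(out,im)
E
python3 - <<'E'
from ov import *
overlay(cv2.imread("pics/top0.png"),"top",.15,(205,140,340,310),4,"pics/o1.png")
overlay(cv2.imread("pics/side0.png"),"side",.15,(170,190,370,340),4,"pics/o2.png")
E
```

```text
(no output)
```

View pics/o1.png

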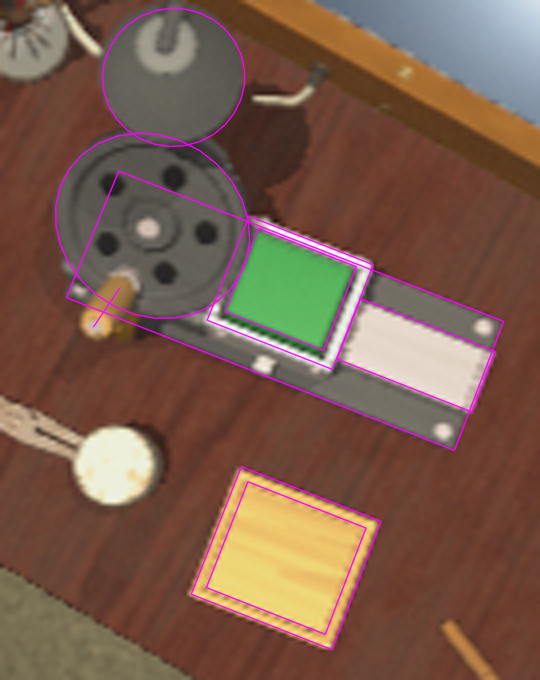

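View pics/o2.png

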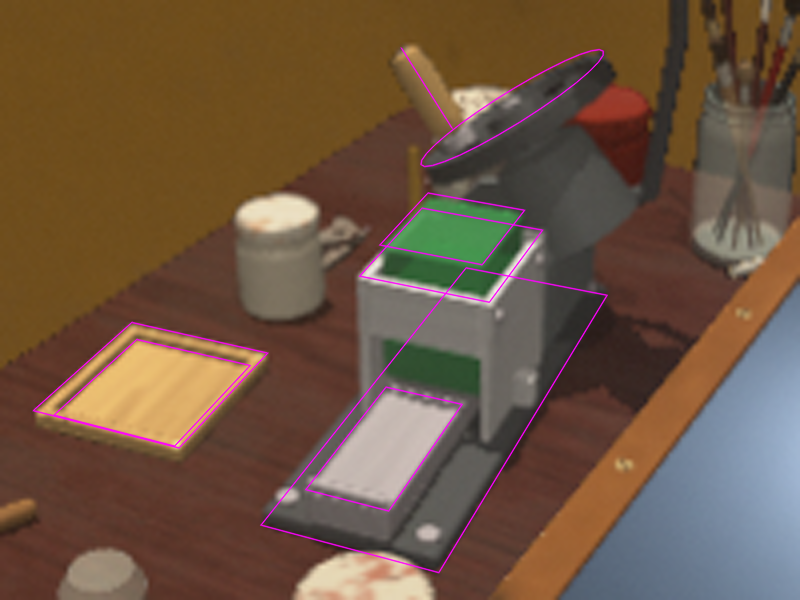

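```bash
cat >> h.py <<'E'
def Rw(q): return R.from_quat([q[1],q[2],q[3],q[0]]).as_matrix()
def plan(Rg,tcp,s=None,P0=None,R0=None):
    """print shift in tool axes, rotvec deg"""
    if R0 is None:
        s=get_state(); R0=Rw(s["tcp_rot"]); P0=s["position"]
    d=R0.T@(np.asarray(tcp)-P0); rv=np.degrees(R.from_matrix(R0.T@Rg).as_rotvec())
    return np.round(d,4),np.round(rv,2)
E
python3 - <<'E'
from ov import *
s=get_state(); R0=Rw(s["tcp_rot"]); print(np.round(R0,3)); 
a=f[2]; Rf=np.array([[np.cos(a),-np.sin(a),0],[np.sin(a),np.cos(a),0],[0,0,1]])
nw=Rf@n; fy=Rf[:,1]
for sg in(1,-1):
    x=-nw;y=sg*fy;Rg=np.c_[x,y,np.cross(x,y)]
    g=W(f,crank(.15))[0]
    for o in(.12,0): print(sg,o,g,plan(Rg,g+nw*o-.019*nw))
E
```

```text
[[ 0.     0.367 -0.93 ]
 [-0.    -0.93  -0.367]
 [-1.     0.     0.   ]]
1 0.12 [0.57958954 0.09413966 0.14981113] (array([-0.018 , -0.5645, -0.5314]), array([-131.66,  -16.36,   41.45]))
1 0 [0.57958954 0.09413966 0.14981113] (array([ 0.0804, -0.5175, -0.5816]), array([-131.66,  -16.36,   41.45]))
-1 0.12 [0.57958954 0.09413966 0.14981113] (array([-0.018 , -0.5645, -0.5314]), array([41.72, 33.27, 13.13]))
-1 0 [0.57958954 0.09413966 0.14981113] (array([ 0.0804, -0.5175, -0.5816]), array([41.72, 33.27, 13.13]))
```

Call:
{"method": "carry_out", "body": {
  "moves": [-0.02,-0.028,-0.027,2.1,1.66,0.66,1,-0.04,-0.056,-0.053,4.2,3.3,1.3,1,-0.06,-0.085,-0.08,6.3,5,2,1,-0.08,-0.113,-0.106,8.3,6.7,2.6,1,-0.08,-0.141,-0.133,10.4,8.3,3.3,1,-0.08,-0.169,-0.16,12.5,10,3.9,1,-0.08,-0.197,-0.186,14.6,11.6,4.6,1,-0.08,-0.226,-0.213,16.7,13.3,5.3,1,-0.08,-0.254,-0.239,18.8,15,5.9,1,-0.08,-0.282,-0.266,20.9,16.6,6.6,1,-0.08,-0.31,-0.293,22.9,18.3,7.2,1,-0.08,-0.338,-0.319,25,20,7.9,1,-0.08,-0.367,-0.346,27.1,21.6,8.5,1,-0.08,-0.395,-0.372,29.2,23.3,9.2,1,-0.08,-0.423,-0.399,31.3,25,9.9,1,-0.08,-0.451,-0.425,33.4,26.6,10.5,1,-0.07,-0.48,-0.452,35.5,28.3,11.2,1,-0.05,-0.508,-0.479,37.5,30,11.8,1,-0.04,-0.536,-0.505,39.6,31.6,12.5,1,-0.02,-0.564,-0.531,41.72,33.27,13.13,1]
}}

```text
clock: 3.17
position: [0.4964, 0.0441, 0.2695]
tcp_rot: [-0.079, 0.868, -0.152, -0.466]
wrist_force: [-1.4, 0.5, 2.9]
finger_gap: 1.0
```

```bash
cat > st.py <<'E'
from ov import *
a=f[2]; Rf=np.array([[np.cos(a),-np.sin(a),0],[np.sin(a),np.cos(a),0],[0,0,1]])
nw=Rf@n; fy=Rf[:,1]; xw=-nw; Rcr=np.c_[xw,-fy,np.cross(xw,-fy)]
def st():
    s=get_state(); print(round(s["clock"],2),np.round(s["qpos"],2),np.round(s["position"],4),np.round(s["wrist_force"],1),round(s["finger_gap"],3)); return s
E
python3 - <<'E'
from st import *
s=st()
for o in(.12,0): print(plan(Rcr,W(f,crank(.15))[0]+nw*(o-.019)))
cv2.imwrite("pics/s1.png",grab_frame("side"));cv2.imwrite("pics/t1.png",grab_frame("top"))
E
```

```text
3.17 [ 1.25 -0.22 -1.44  2.23  0.22  0.45 -2.33] [0.4964 0.0441 0.2695] [-1.4  0.5  2.9] 1.0
(array([ 0.0324, -0.0772,  0.0171]), array([1.72, 1.33, 0.82]))
(array([ 0.1524, -0.0754,  0.0143]), array([1.72, 1.33, 0.82]))
```

```bash
python3 - <<'E'
from st import *
print([x for x in dir(bot) if x[0]!='_'])
s=get_state(); print(s["clock"],np.round(s["qpos"],2),np.round(s["position"],4),s["dq"].round(2))
cv2.imwrite("pics/c1.png",np.hstack([cv2.imread("pics/s1.png")[60:360,:400],cv2.imread("pics/t1.png")[120:,130:530]]))
E
```

```text
['Unreachable', 'finish_job', 'tcp_to_grasp']
3.2667 [ 1.26 -0.24 -1.45  2.23  0.2   0.45 -2.32] [0.4958 0.0455 0.2691] [-0.12  0.05  0.25  0.    0.08  0.06 -0.  ]
```

View pics/c1.png

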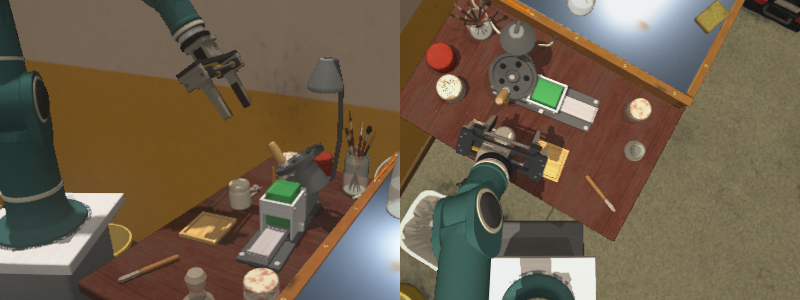

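```bash
python3 - <<'E'
from st import *
R0=Rw(np.array([-0.13145767, -0.6944875 , -0.13269686,  0.69483634]))
print(plan(R0,[.245,-.595,.30]))
E
```

```text
(array([-0.0298,  0.6878,  0.0061]), array([-39.64, -32.09, -12.95]))
```

Call:
{"method": "carry_out", "body": {
  "moves": [-0.002,0.034,0,-2,-1.6,-0.65,1,-0.003,0.069,0.001,-4,-3.2,-1.3,1,-0.005,0.103,0.001,-6,-4.8,-1.9,1,-0.006,0.138,0.001,-8,-6.4,-2.6,1,-0.008,0.172,0.002,-10,-8,-3.2,1,-0.009,0.206,0.002,-12,-9.6,-3.9,1,-0.01,0.241,0.002,-14,-11.2,-4.5,1,-0.012,0.275,0.002,-16,-12.8,-5.2,1,-0.013,0.31,0.003,-18,-14.4,-5.8,1,-0.015,0.344,0.003,-20,-16,-6.5,1,-0.016,0.378,0.003,-22,-17.6,-7.1,1,-0.018,0.413,0.004,-24,-19.2,-7.8,1,-0.02,0.447,0.004,-26,-20.9,-8.4,1,-0.021,0.481,0.004,-28,-22.5,-9,1,-0.022,0.516,0.005,-30,-24,-9.7,1,-0.024,0.55,0.005,-32,-25.7,-10.4,1,-0.025,0.584,0.005,-33.7,-27.3,-11,1,-0.027,0.619,0.006,-35.7,-28.9,-11.7,1,-0.028,0.653,0.006,-37.7,-30.5,-12.3,1,-0.03,0.688,0.006,-39.64,-32.1,-12.95,1]
}}

```text
clock: 4.93
position: [0.2414, -0.5986, 0.2983]
tcp_rot: [-0.129, -0.694, -0.134, 0.696]
wrist_force: [1.4, 0.9, 0.2]
finger_gap: 1.003
```

```bash
python3 - <<'E'
from st import *
st()
E
```

```text
4.93 [ 1.09  0.4   0.07  1.52 -0.03  1.24 -0.04] [ 0.2414 -0.5986  0.2983] [1.4 0.9 0.2] 1.003
```

```bash
cat >> st.py <<'E'
def rows(poses,g,R0=None,P0=None):
    if R0 is None:
        s=get_state(); R0=Rw(s["tcp_rot"]); P0=s["position"]
    o=[]
    for Rg,p in poses:
        d,rv=plan(Rg,p,R0=R0,P0=P0); o+= [f"{round(v,3):g}" for v in d]+[f"{round(v,1):g}" for v in rv]+[f"{g:g}"]
    print("["+", ".join(o)+"]")
E
python3 - <<'E'
from st import *
s=get_state(); p0=s["position"]; R0=Rw(s["tcp_rot"]); r0=np.hypot(*p0[:2]); a0=np.arctan2(p0[1],p0[0])
P=[]
for k in range(1,21):
    u=k/20; a_=a0+u*(np.radians(5)-a0); r=r0+u*(.55-r0)
    P.append((R.from_euler('z',a_-a0).as_matrix()@R0,[r*np.cos(a_),r*np.sin(a_),.30]))
rows(P,1)
E
```

```text
[-0.002, -0.006, -0.041, -3.6, -0, 0, 1, -0.002, -0.016, -0.081, -7.3, -0, 0, 1, -0.002, -0.027, -0.12, -11, -0.1, 0, 1, -0.002, -0.041, -0.158, -14.6, -0.1, 0, 1, -0.002, -0.057, -0.194, -18.3, -0.1, 0, 1, -0.002, -0.075, -0.23, -21.9, -0.2, 0, 1, -0.001, -0.096, -0.263, -25.6, -0.2, 0, 1, -0.001, -0.118, -0.295, -29.2, -0.2, 0, 1, -0.001, -0.142, -0.326, -32.9, -0.2, 0, 1, -0.001, -0.168, -0.354, -36.5, -0.3, 0, 1, -0.001, -0.196, -0.381, -40.2, -0.3, 0, 1, -0.001, -0.225, -0.405, -43.8, -0.3, 0, 1, -0, -0.255, -0.428, -47.5, -0.4, 0.1, 1, -0, -0.286, -0.448, -51.1, -0.4, 0.1, 1, 0, -0.319, -0.466, -54.8, -0.4, 0.1, 1, 0, -0.352, -0.482, -58.4, -0.4, 0.1, 1, 0, -0.386, -0.495, -62.1, -0.5, 0.1, 1, 0.001, -0.42, -0.506, -65.7, -0.5, 0.1, 1, 0.001, -0.455, -0.515, -69.4, -0.5, 0.1, 1, 0.001, -0.49, -0.522, -73, -0.5, 0.1, 1]
```

Call:
{"method": "carry_out", "body": {
  "moves": [0,-0.006,-0.041,-3.6,0,0,1,0,-0.016,-0.081,-7.3,0,0,1,0,-0.027,-0.12,-11,0,0,1,0,-0.041,-0.158,-14.6,0,0,1,0,-0.057,-0.194,-18.3,0,0,1,0,-0.075,-0.23,-21.9,0,0,1,0,-0.096,-0.263,-25.6,0,0,1,0,-0.118,-0.295,-29.2,0,0,1,0,-0.142,-0.326,-32.9,0,0,1,0,-0.168,-0.354,-36.5,0,0,1,0,-0.196,-0.381,-40.2,0,0,1,0,-0.225,-0.405,-43.8,0,0,1,0,-0.255,-0.428,-47.5,0,0,1,0,-0.286,-0.448,-51.1,0,0,1,0,-0.319,-0.466,-54.8,0,0,1,0,-0.352,-0.482,-58.4,0,0,1,0,-0.386,-0.495,-62.1,0,0,1,0,-0.42,-0.506,-65.7,0,0,1,0,-0.455,-0.515,-69.4,0,0,1,0,-0.49,-0.522,-73,0,0,1]
}}

```text
clock: 6.6
position: [0.5504, 0.0502, 0.302]
tcp_rot: [0.518, 0.481, 0.521, -0.479]
wrist_force: [0.3, 0.1, 0.8]
finger_gap: 1.002
```

```bash
cat >> st.py <<'E'
Rcp=np.c_[xw,fy,np.cross(xw,fy)]
E
python3 - <<'E'
from st import *
st()
g=W(f,crank(.15))[0]
for o in(.08,0): print(plan(Rcp,g+nw*(o-.019)))
E
```

```text
6.6 [ 0.26  0.27 -0.49  1.72  0.13  1.19 -0.19] [0.5504 0.0502 0.302 ] [0.3 0.1 0.8] 1.002
(array([ 0.1025,  0.0012, -0.0564]), array([-61.9 , -31.46,  19.36]))
(array([ 0.1679,  0.0424, -0.0359]), array([-61.9 , -31.46,  19.36]))
```

Call:
{"method": "carry_out", "body": {
  "moves": [0,0,-0.004,-4.4,-2.2,1.4,1,0,0,-0.008,-8.8,-4.5,2.8,1,0,0,-0.012,-13.3,-6.7,4.1,1,0.01,0,-0.016,-17.7,-9,5.5,1,0.02,0,-0.02,-22.1,-11.2,6.9,1,0.03,0,-0.024,-26.5,-13.5,8.3,1,0.04,0,-0.028,-31,-15.7,9.7,1,0.05,0,-0.032,-35.4,-18,11.1,1,0.06,0,-0.036,-39.8,-20.2,12.4,1,0.07,0,-0.04,-44.2,-22.5,13.8,1,0.08,0,-0.045,-48.6,-24.7,15.2,1,0.09,0,-0.05,-53,-27,16.6,1,0.096,0.001,-0.053,-57.5,-29.2,18,1,0.102,0.001,-0.056,-61.9,-31.5,19.4,1,0.102,0.001,-0.056,-61.9,-31.5,19.4,1,0.102,0.001,-0.056,-61.9,-31.5,19.4,1,0.102,0.001,-0.056,-61.9,-31.5,19.4,1]
}}

```text
clock: 8.02
position: [0.5482, 0.1055, 0.2013]
tcp_rot: [0.871, 0.089, 0.453, -0.168]
wrist_force: [0.5, 0.9, -0.1]
finger_gap: 0.998
```

```bash
python3 - <<'E'
from st import *
st()
g=W(f,crank(.15))[0]
for o in(.08,0): print(plan(Rcp,g+nw*(o-.019)))
top=grab_frame("top"); side=grab_frame("side")
cv2.imwrite("pics/t2.png",cv2.resize(top[140:320,190:350],None,fx=3,fy=3,interpolation=cv2.INTER_CUBIC))
cv2.imwrite("pics/s2.png",cv2.resize(side[100:340,150:370],None,fx=2.4,fy=2.4,interpolation=cv2.INTER_CUBIC))
E
```

```text
8.02 [-0.03  0.22 -0.54  2.2   1.11  0.66 -0.23] [0.5482 0.1055 0.2013] [ 0.5  0.9 -0.1] 0.998
(array([ 0.0003,  0.001 , -0.0022]), array([-0.33,  0.08,  0.06]))
(array([ 0.0803,  0.0011, -0.0023]), array([-0.33,  0.08,  0.06]))
```

View pics/t2.png

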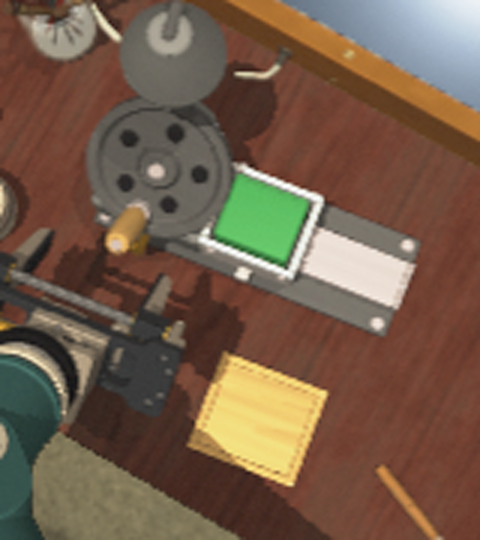

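View pics/s2.png

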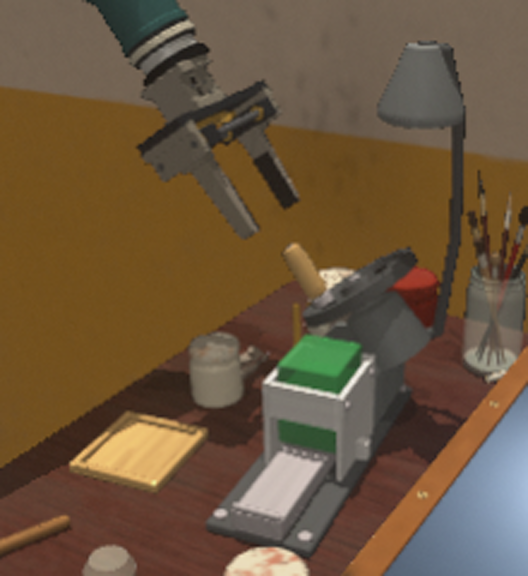

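Call:
{"method": "carry_out", "body": {
  "moves": [0.015,0.001,-0.001,0,0,0,1,0.03,0.002,-0.001,0,0,0,1,0.045,0.002,-0.001,0,0,0,1,0.06,0.002,-0.001,0,0,0,1,0.07,0.002,-0.001,0,0,0,1,0.08,0.002,-0.001,0,0,0,1,0.08,0.002,-0.001,0,0,0,1,0.08,0.002,-0.001,0,0,0,1]
}}

```text
clock: 8.78
position: [0.5905, 0.0905, 0.1346]
tcp_rot: [0.871, 0.088, 0.453, -0.168]
wrist_force: [-0.8, 0.4, 1.0]
finger_gap: 1.0
```

```bash
python3 - <<'E'
from st import *
st()
print(plan(Rcp,W(f,crank(.15))[0]+nw*(-.019)))
top=grab_frame("top"); side=grab_frame("side")
cv2.imwrite("pics/c3.png",np.hstack([cv2.resize(top[170:270,190:290],None,fx=4,fy=4,interpolation=cv2.INTER_CUBIC),cv2.resize(side[160:260,220:320],None,fx=4,fy=4,interpolation=cv2.INTER_CUBIC)]))
E
```

```text
8.78 [-0.06  0.39 -0.45  2.17  1.37  0.61 -0.43] [0.5905 0.0905 0.1346] [-0.8  0.4  1. ] 1.0
(array([-0.    , -0.0006, -0.0007]), array([-0.27,  0.05,  0.07]))
```

View pics/c3.png

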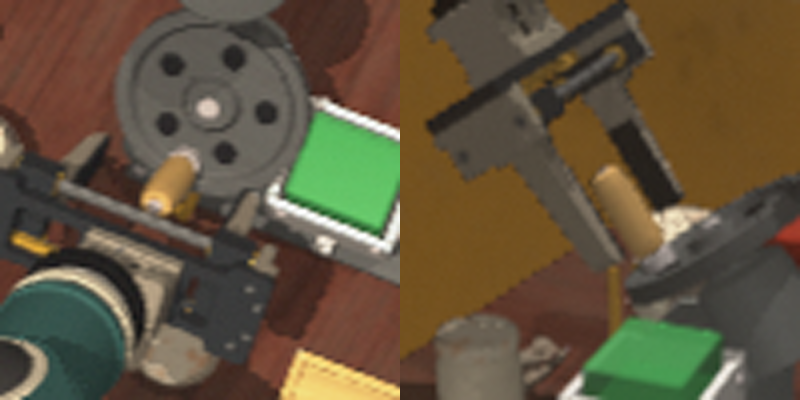

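Call:
{"method": "carry_out", "body": {
  "moves": [0,0,0,0,0,0,0.5,0,0,0,0,0,0,0.2,0,0,0,0,0,0,0.1,0,0,0,0,0,0,0.1,0,0,0,0,0,0,0.1,0,0,0,0,0,0,0.1,0,0,0,0,0,0,0.1,0,0,0,0,0,0,0.1],
  "force": 25
}}

```text
clock: 9.55
position: [0.5901, 0.091, 0.1346]
tcp_rot: [0.871, 0.088, 0.453, -0.167]
wrist_force: [0.9, 0.4, -0.6]
finger_gap: 0.443
```

```bash
python3 - <<'E'
from st import *
s=st(); print("force tool axes",(Rw(s["tcp_rot"]).T@s["wrist_force"]).round(1))
print(plan(Rcp,W(f,crank(.15))[0]+nw*(-.019)))
for th in (.1,.12,.15,.18): print(th,plan(Rcp,W(f,crank(th))[0]-nw*.019)[0])
E
```

```text
9.55 [-0.06  0.39 -0.45  2.17  1.37  0.61 -0.43] [0.5901 0.091  0.1346] [ 0.9  0.4 -0.6] 0.443
force tool axes [0.9 0.7 0.2]
(array([ 0.0003, -0.0009, -0.0003]), array([-0.19,  0.07,  0.02]))
0.1 [ 0.0003 -0.0033 -0.0006]
0.12 [ 0.0003 -0.0023 -0.0005]
0.15 [ 0.0003 -0.0009 -0.0003]
0.18 [ 0.0003  0.0005 -0.    ]
```

Call:
{"method": "carry_out", "body": {
  "moves": [0,0,0,0,0,0,0.1,0,0,0,0,0,0,0.1,0,0,0,0,0,0,0.1,0,0,0,0,0,0,0.1,0,0,0,0,0,0,0.1,0,0,0,0,0,0,0.1],
  "force": 25
}}

```text
clock: 10.05
position: [0.5899, 0.0904, 0.1345]
tcp_rot: [0.871, 0.088, 0.453, -0.167]
wrist_force: [-1.7, -0.9, 0.5]
finger_gap: 0.251
```

```bash
python3 - <<'E'
from st import *
s=st(); print("force tool axes",(Rw(s["tcp_rot"]).T@s["wrist_force"]).round(1))
print(plan(Rcp,W(f,crank(.15))[0]+nw*(-.019)))
E
```

```text
10.05 [-0.06  0.39 -0.45  2.17  1.37  0.61 -0.43] [0.5899 0.0904 0.1345] [-1.7 -0.9  0.5] 0.251
force tool axes [-1.2 -1.5 -0.7]
(array([ 0.0002, -0.0003, -0.0002]), array([-0.2 ,  0.07,  0.08]))
```

```bash
cat > circ.py <<'E'
import numpy as np,sys
def c(t0,t1,N=20,r=.048,g=.1):
    o=[]
    for k in range(1,N+1):
        t=t0+(t1-t0)*k/N
        o.append("0, %.4f, %.4f, 0, 0, 0, %g"%(r*(np.sin(t)-np.sin(t0)),r*(np.cos(t0)-np.cos(t)),g))
    print("["+", ".join(o)+"]")
c(*map(float,sys.argv[1:3]),*( [int(sys.argv[3])] if len(sys.argv)>3 else []))
E
python3 circ.py .16 1.6
```

```text
[0, 0.0034, 0.0007, 0, 0, 0, 0.1, 0, 0.0067, 0.0016, 0, 0, 0, 0.1, 0, 0.0100, 0.0027, 0, 0, 0, 0.1, 0, 0.0131, 0.0041, 0, 0, 0, 0.1, 0, 0.0162, 0.0057, 0, 0, 0, 0.1, 0, 0.0191, 0.0076, 0, 0, 0, 0.1, 0, 0.0219, 0.0096, 0, 0, 0, 0.1, 0, 0.0246, 0.0118, 0, 0, 0, 0.1, 0, 0.0271, 0.0142, 0, 0, 0, 0.1, 0, 0.0293, 0.0168, 0, 0, 0, 0.1, 0, 0.0315, 0.0195, 0, 0, 0, 0.1, 0, 0.0334, 0.0224, 0, 0, 0, 0.1, 0, 0.0350, 0.0254, 0, 0, 0, 0.1, 0, 0.0365, 0.0286, 0, 0, 0, 0.1, 0, 0.0378, 0.0318, 0, 0, 0, 0.1, 0, 0.0388, 0.0351, 0, 0, 0, 0.1, 0, 0.0395, 0.0385, 0, 0, 0, 0.1, 0, 0.0400, 0.0419, 0, 0, 0, 0.1, 0, 0.0403, 0.0453, 0, 0, 0, 0.1, 0, 0.0403, 0.0488, 0, 0, 0, 0.1]
```

Call:
{"method": "carry_out", "body": {
  "moves": [0,0.0034,0.0007,0,0,0,0.1,0,0.0067,0.0016,0,0,0,0.1,0,0.01,0.0027,0,0,0,0.1,0,0.0131,0.0041,0,0,0,0.1,0,0.0162,0.0057,0,0,0,0.1,0,0.0191,0.0076,0,0,0,0.1,0,0.0219,0.0096,0,0,0,0.1,0,0.0246,0.0118,0,0,0,0.1,0,0.0271,0.0142,0,0,0,0.1,0,0.0293,0.0168,0,0,0,0.1]
}}

```text
clock: 10.88
position: [0.6131, 0.113, 0.1437]
tcp_rot: [0.871, 0.088, 0.454, -0.167]
wrist_force: [-5.3, -2.6, -0.6]
finger_gap: 0.256
```

```bash
cat > chk.py <<'E'
from st import *
s=st(); print("F tool",(Rw(s["tcp_rot"]).T@s["wrist_force"]).round(1), "F",np.linalg.norm(s["wrist_force"]).round(1))
# grasp in wheel coords
gp=Rf.T@((s["position"]-s["tcp_rot"].dtype.type(0)+ -.019*Rw(s["tcp_rot"])[:,0])-np.array([f[0],f[1],0]))-cen
y,z,nn=gp[1],gp@up,gp@n
print("wheel y,up,n",np.round([y,z,nn],4),"r",np.hypot(y,z).round(4),"th",np.arctan2(y,-z).round(3), "rot",plan(Rcp,[0,0,0])[1])
E
python3 chk.py
```

```text
10.88 [-0.07  0.42 -0.47  2.1   1.31  0.65 -0.37] [0.6131 0.113  0.1437] [-5.3 -2.6 -0.6] 0.256
F tool [-1.8 -4.4 -3.6] F 6.0
wheel y,up,n [ 0.037  -0.0311  0.0001] r 0.0484 th 0.872 rot [-0.18 -0.02  0.07]
```

Turning smoothly with low forces; continuing.

```bash
python3 circ.py .88 2.38; python3 circ.py 2.38 3.88; python3 circ.py 3.88 5.38;
```

```text
[0, 0.0022, 0.0029, 0, 0, 0, 0.1, 0, 0.0042, 0.0059, 0, 0, 0, 0.1, 0, 0.0059, 0.0090, 0, 0, 0, 0.1, 0, 0.0074, 0.0123, 0, 0, 0, 0.1, 0, 0.0086, 0.0157, 0, 0, 0, 0.1, 0, 0.0096, 0.0191, 0, 0, 0, 0.1, 0, 0.0103, 0.0227, 0, 0, 0, 0.1, 0, 0.0108, 0.0262, 0, 0, 0, 0.1, 0, 0.0110, 0.0298, 0, 0, 0, 0.1, 0, 0.0109, 0.0334, 0, 0, 0, 0.1, 0, 0.0106, 0.0370, 0, 0, 0, 0.1, 0, 0.0100, 0.0406, 0, 0, 0, 0.1, 0, 0.0091, 0.0440, 0, 0, 0, 0.1, 0, 0.0079, 0.0475, 0, 0, 0, 0.1, 0, 0.0066, 0.0508, 0, 0, 0, 0.1, 0, 0.0049, 0.0540, 0, 0, 0, 0.1, 0, 0.0030, 0.0571, 0, 0, 0, 0.1, 0, 0.0009, 0.0600, 0, 0, 0, 0.1, 0, -0.0014, 0.0627, 0, 0, 0, 0.1, 0, -0.0039, 0.0653, 0, 0, 0, 0.1]
[0, -0.0027, 0.0024, 0, 0, 0, 0.1, 0, -0.0056, 0.0046, 0, 0, 0, 0.1, 0, -0.0086, 0.0065, 0, 0, 0, 0.1, 0, -0.0117, 0.0082, 0, 0, 0, 0.1, 0, -0.0150, 0.0097, 0, 0, 0, 0.1, 0, -0.0184, 0.0109, 0, 0, 0, 0.1, 0, -0.0219, 0.0119, 0, 0, 0, 0.1, 0, -0.0254, 0.0126, 0, 0, 0, 0.1, 0, -0.0290, 0.0131, 0, 0, 0, 0.1, 0, -0.0326, 0.0133, 0, 0, 0, 0.1, 0, -0.0362, 0.0132, 0, 0, 0, 0.1, 0, -0.0397, 0.0128, 0, 0, 0, 0.1, 0, -0.0433, 0.0122, 0, 0, 0,
[... 244 characters left out ...]
[0, -0.0026, -0.0025, 0, 0, 0, 0.1, 0, -0.0049, -0.0052, 0, 0, 0, 0.1, 0, -0.0071, -0.0081, 0, 0, 0, 0.1, 0, -0.0090, -0.0111, 0, 0, 0, 0.1, 0, -0.0108, -0.0143, 0, 0, 0, 0.1, 0, -0.0122, -0.0176, 0, 0, 0, 0.1, 0, -0.0134, -0.0210, 0, 0, 0, 0.1, 0, -0.0144, -0.0244, 0, 0, 0, 0.1, 0, -0.0151, -0.0280, 0, 0, 0, 0.1, 0, -0.0155, -0.0315, 0, 0, 0, 0.1, 0, -0.0157, -0.0351, 0, 0, 0, 0.1, 0, -0.0156, -0.0387, 0, 0, 0, 0.1, 0, -0.0152, -0.0423, 0, 0, 0, 0.1, 0, -0.0146, -0.0459, 0, 0, 0, 0.1, 0, -0.0137, -0.0493, 0, 0, 0, 0.1, 0, -0.0125, -0.0527, 0, 0, 0, 0.1, 0, -0.0111, -0.0561, 0, 0, 0, 0.1, 0, -0.0094, -0.0592, 0, 0, 0, 0.1, 0, -0.0075, -0.0623, 0, 0, 0, 0.1, 0, -0.0054, -0.0652, 0, 0, 0, 0.1]
```

Call:
{"method": "carry_out", "body": {
  "moves": [0,0.0022,0.0029,0,0,0,0.1,0,0.0042,0.0059,0,0,0,0.1,0,0.0059,0.009,0,0,0,0.1,0,0.0074,0.0123,0,0,0,0.1,0,0.0086,0.0157,0,0,0,0.1,0,0.0096,0.0191,0,0,0,0.1,0,0.0103,0.0227,0,0,0,0.1,0,0.0108,0.0262,0,0,0,0.1,0,0.011,0.0298,0,0,0,0.1,0,0.0109,0.0334,0,0,0,0.1,0,0.0106,0.037,0,0,0,0.1,0,0.01,0.0406,0,0,0,0.1,0,0.0091,0.044,0,0,0,0.1,0,0.0079,0.0475,0,0,0,0.1,0,0.0066,0.0508,0,0,0,0.1,0,0.0049,0.054,0,0,0,0.1,0,0.003,0.0571,0,0,0,0.1,0,0.0009,0.06,0,0,0,0.1,0,-0.0014,0.0627,0,0,0,0.1,0,-0.0039,0.0653,0,0,0,0.1]
}}

```text
clock: 12.55
position: [0.6626, 0.0894, 0.1821]
tcp_rot: [0.871, 0.088, 0.453, -0.166]
wrist_force: [5.1, 1.9, -9.4]
finger_gap: 0.253
```

```bash
python3 chk.py
```

```text
12.55 [ 0.01  0.41 -0.48  1.99  1.18  0.65 -0.14] [0.6626 0.0894 0.1821] [ 5.1  1.9 -9.4] 0.253
F tool [10.   3.7 -2.1] F 10.9
wheel y,up,n [0.0333 0.0357 0.0003] r 0.0488 th 2.391 rot [-0.2   0.09 -0.03]
```

Call:
{"method": "carry_out", "body": {
  "moves": [0,-0.0027,0.0024,0,0,0,0.1,0,-0.0056,0.0046,0,0,0,0.1,0,-0.0086,0.0065,0,0,0,0.1,0,-0.0117,0.0082,0,0,0,0.1,0,-0.015,0.0097,0,0,0,0.1,0,-0.0184,0.0109,0,0,0,0.1,0,-0.0219,0.0119,0,0,0,0.1,0,-0.0254,0.0126,0,0,0,0.1,0,-0.029,0.0131,0,0,0,0.1,0,-0.0326,0.0133,0,0,0,0.1,0,-0.0362,0.0132,0,0,0,0.1,0,-0.0397,0.0128,0,0,0,0.1,0,-0.0433,0.0122,0,0,0,0.1,0,-0.0468,0.0113,0,0,0,0.1,0,-0.0502,0.0101,0,0,0,0.1,0,-0.0535,0.0087,0,0,0,0.1,0,-0.0567,0.0071,0,0,0,0.1,0,-0.0598,0.0052,0,0,0,0.1,0,-0.0627,0.0031,0,0,0,0.1,0,-0.0654,0.0008,0,0,0,0.1]
}}

```text
clock: 14.22
position: [0.6389, 0.0291, 0.1825]
tcp_rot: [0.872, 0.088, 0.453, -0.166]
wrist_force: [8.8, 2.9, -11.7]
finger_gap: 0.256
```

```bash
python3 chk.py
```

```text
14.22 [ 0.11  0.35 -0.45  2.08  1.2   0.55 -0.1 ] [0.6389 0.0291 0.1825] [  8.8   2.9 -11.7] 0.256
F tool [13.7  5.9 -0.9] F 14.9
wheel y,up,n [-0.0315  0.036   0.0005] r 0.0479 th -2.422 rot [-0.17  0.11 -0.1 ]
```

Call:
{"method": "carry_out", "body": {
  "moves": [0,-0.0026,-0.0025,0,0,0,0.1,0,-0.0049,-0.0052,0,0,0,0.1,0,-0.0071,-0.0081,0,0,0,0.1,0,-0.009,-0.0111,0,0,0,0.1,0,-0.0108,-0.0143,0,0,0,0.1,0,-0.0122,-0.0176,0,0,0,0.1,0,-0.0134,-0.021,0,0,0,0.1,0,-0.0144,-0.0244,0,0,0,0.1,0,-0.0151,-0.028,0,0,0,0.1,0,-0.0155,-0.0315,0,0,0,0.1,0,-0.0157,-0.0351,0,0,0,0.1,0,-0.0156,-0.0387,0,0,0,0.1,0,-0.0152,-0.0423,0,0,0,0.1,0,-0.0146,-0.0459,0,0,0,0.1,0,-0.0137,-0.0493,0,0,0,0.1,0,-0.0125,-0.0527,0,0,0,0.1,0,-0.0111,-0.0561,0,0,0,0.1,0,-0.0094,-0.0592,0,0,0,0.1,0,-0.0075,-0.0623,0,0,0,0.1,0,-0.0054,-0.0652,0,0,0,0.1]
}}

```text
clock: 15.88
position: [0.5885, 0.0409, 0.1466]
tcp_rot: [0.872, 0.088, 0.451, -0.169]
wrist_force: [6.0, -3.0, -6.2]
finger_gap: 0.255
```

```bash
python3 chk.py;python3 circ.py 5.38 6.1 10
python3 - <<'E'
from station import *
import cv2
cv2.imwrite("pics/s4.png",grab_frame("side"))
E
```

```text
15.88 [ 0.04  0.34 -0.44  2.21  1.38  0.54 -0.36] [0.5885 0.0409 0.1466] [ 6.  -3.  -6.2] 0.255
F tool [ 9.  -0.6  1.8] F 9.2
wheel y,up,n [-0.039  -0.0266  0.0004] r 0.0472 th -0.972 rot [-0.31  0.34  0.2 ]
[0, 0.0022, -0.0026, 0, 0, 0, 0.1, 0, 0.0047, -0.0051, 0, 0, 0, 0.1, 0, 0.0072, -0.0074, 0, 0, 0, 0.1, 0, 0.0100, -0.0095, 0, 0, 0, 0.1, 0, 0.0129, -0.0114, 0, 0, 0, 0.1, 0, 0.0159, -0.0131, 0, 0, 0, 0.1, 0, 0.0190, -0.0145, 0, 0, 0, 0.1, 0, 0.0223, -0.0157, 0, 0, 0, 0.1, 0, 0.0256, -0.0167, 0, 0, 0, 0.1, 0, 0.0290, -0.0175, 0, 0, 0, 0.1]
```

View pics/s4.png

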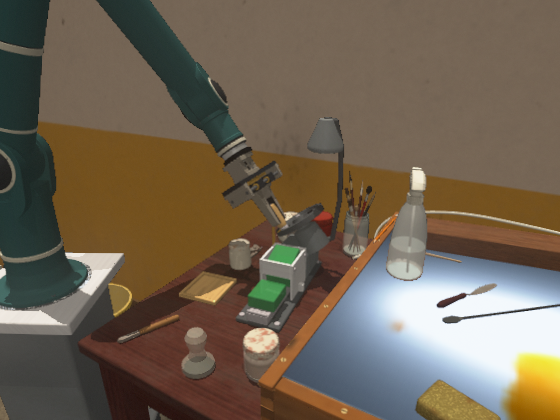

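Call:
{"method": "carry_out", "body": {
  "moves": [0,0.0022,-0.0026,0,0,0,0.1,0,0.0047,-0.0051,0,0,0,0.1,0,0.0072,-0.0074,0,0,0,0.1,0,0.01,-0.0095,0,0,0,0.1,0,0.0129,-0.0114,0,0,0,0.1,0,0.0159,-0.0131,0,0,0,0.1,0,0.019,-0.0145,0,0,0,0.1,0,0.0223,-0.0157,0,0,0,0.1,0,0.0256,-0.0167,0,0,0,0.1,0,0.029,-0.0175,0,0,0,0.1,0,0.0318,-0.0179,0,0,0,0.1,0,0.0342,-0.0182,0,0,0,0.1,0,0.036,-0.0183,0,0,0,0.1,0,0.0372,-0.0183,0,0,0,0.1,0,0.0372,-0.0183,0,0,0,0.1,0,0.0372,-0.0183,0,0,0,0.1]
}}

```text
clock: 17.27
position: [0.5869, 0.084, 0.1343]
tcp_rot: [0.871, 0.088, 0.453, -0.166]
wrist_force: [5.0, -2.5, -5.2]
finger_gap: 0.254
```

```bash
python3 chk.py
python3 - <<'E'
from station import *
import cv2,numpy as np
top=grab_frame("top"); side=grab_frame("side")
cv2.imwrite("pics/c5.png",np.hstack([cv2.resize(top[170:270,190:290],None,fx=4,fy=4,interpolation=cv2.INTER_CUBIC),cv2.resize(side[160:260,220:320],None,fx=4,fy=4,interpolation=cv2.INTER_CUBIC)]))
E
```

```text
17.27 [-0.04  0.39 -0.46  2.19  1.39  0.6  -0.44] [0.5869 0.084  0.1343] [ 5.  -2.5 -5.2] 0.254
F tool [ 7.4 -0.5  1.5] F 7.6
wheel y,up,n [ 0.0004 -0.0477  0.0003] r 0.0477 th 0.009 rot [-0.18  0.07 -0.04]
```

View pics/c5.png

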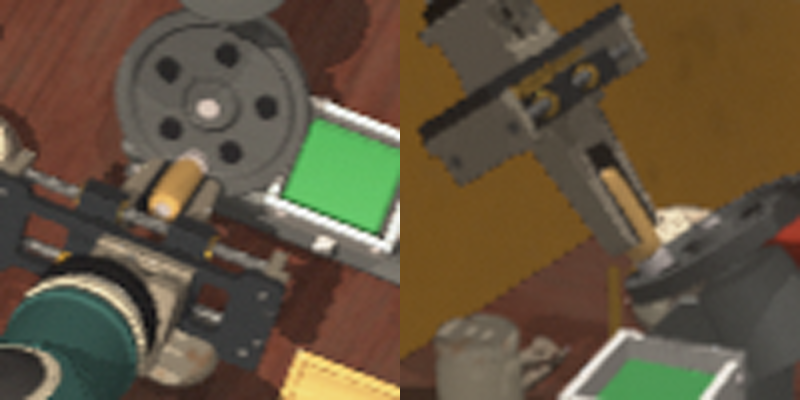

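Call:
{"method": "carry_out", "body": {
  "moves": [0,0,0,0,0,0,0.6,0,0,0,0,0,0,1,0,0,0,0,0,0,1,0,0,0,0,0,0,1,0,0,0,0,0,0,1,-0.02,0,0,0,0,0,1,-0.045,0,0,0,0,0,1,-0.075,0,0,0,0,0,1,-0.11,0,0,0,0,0,1,-0.14,0,0,0,0,0,1,-0.14,0,0,0,0,0,1]
}}

```text
clock: 18.28
position: [0.5119, 0.1164, 0.2541]
tcp_rot: [0.873, 0.088, 0.45, -0.164]
wrist_force: [-0.2, 1.2, -0.1]
finger_gap: 0.994
```

```bash
python3 chk.py
python3 - <<'E'
from ov import *
top=grab_frame("top"); side=grab_frame("side")
cv2.imwrite("pics/t6.png",top);cv2.imwrite("pics/s6.png",side)
overlay(top,"top",0,(205,140,340,280),5,"pics/o5.png")
overlay(side,"side",0,(200,190,360,330),5,"pics/o6.png")
E
```

```text
18.28 [ 0.01  0.08 -0.61  2.2   0.91  0.71 -0.07] [0.5119 0.1164 0.2541] [-0.2  1.2 -0.1] 0.994
F tool [-0.3  1.  -0.5] F 1.2
wheel y,up,n [ 0.0029 -0.0462  0.1453] r 0.0463 th 0.062 rot [-0.13  0.47 -0.36]
```

View pics/o5.png

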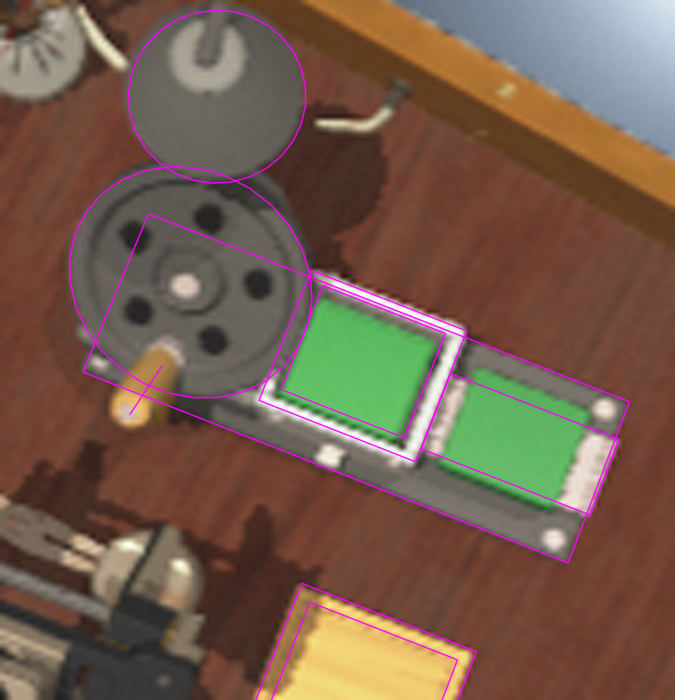

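View pics/o6.png

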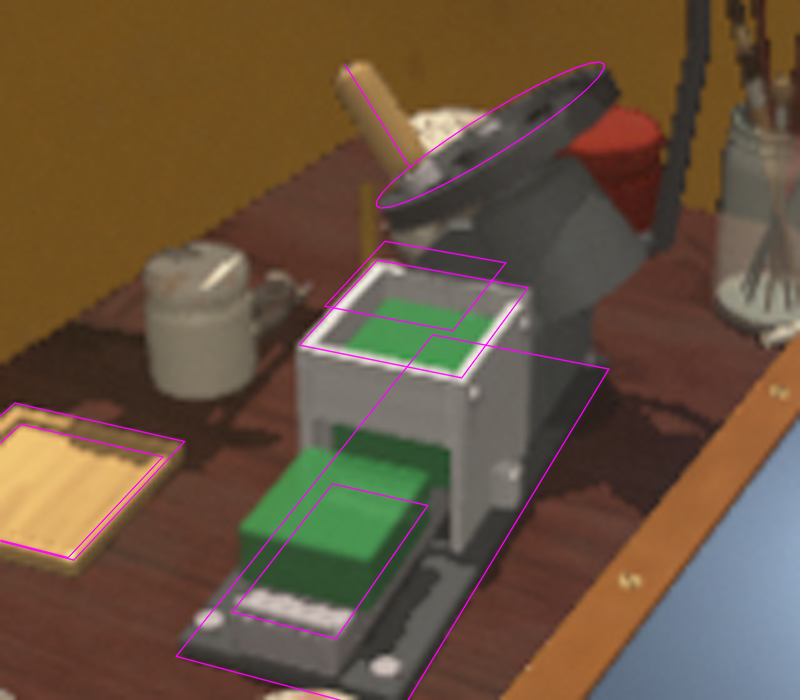

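```bash
cat >> h.py <<'E'
def ray(n,uv,z):
    c=C[n]; p=cv2.undistortPoints(np.array([[uv]],float),c["K"],c["D"])[0,0]; M=c["world_from_camera"]
    d=M[:3,:3]@np.r_[p,1]; o=M[:3,3]; return o+d*(z-o[2])/d[2]
E
python3 - <<'E'
from st import *
def inF(p,q=f): 
    d=p[:2]-q[:2]; a=q[2]; return np.round([np.cos(a)*d[0]+np.sin(a)*d[1],-np.sin(a)*d[0]+np.cos(a)*d[1]],4)
im=cv2.imread("pics/t6.png"); hsv=cv2.cvtColor(im,cv2.COLOR_BGR2HSV)
m=cv2.inRange(hsv,(45,100,80),(85,255,255)); nl,lab,stt,cent=cv2.connectedComponentsWithStats(m)
for i in range(1,nl):
    if stt[i,4]>80:
        c=cv2.findContours((lab==i).astype('uint8'),0,2)[0][0]; r=cv2.minAreaRect(c)
        w=ray("top",cent[i],.058); print(stt[i,4],cent[i].round(1),r[1],r[2],w.round(4),inF(w))
for z in(.1,.115,.13): print(proj("top",W(f,[[-.065,.097,z]])),proj("side",W(f,[[-.065,.097,z]])))
for cam in("side","top"):
  for t in("slab_1_mid","crank"): print(cam,t,[(r['p'],np.round(r['point'],4)) for r in recognise(cam,t)[:3]])
print(W(f,crank(0)))
x=np.array([0,0,-1.]);y=Rf[:,0];Rd=np.c_[x,y,np.cross(x,y)]
p=W(f,[[0,-.093,.2]])[0]; print(p,plan(Rd,p))
E
```

```text
567 [276.  213.5] (25.997346878051758, 21.912050247192383) 21.80141258239746 [ 0.599  -0.0216  0.058 ] [0.0017 0.0037]
527 [307.5 227.4] (24.326087951660156, 21.726354598999023) 21.801406860351562 [ 0.5603 -0.1086  0.058 ] [-0.0023 -0.0914]
[[234.43662521 221.69818246]] [[272.94394915 230.45939498]]
[[234.00194292 221.02816564]] [[272.92149999 225.04934078]]
[[233.55699249 220.34229398]] [[272.89891092 219.57698364]]
side slab_1_mid [(0.77, array([ 0.5688, -0.1292,  0.0563]))]
side crank [(0.68, array([0.6245, 0.0574, 0.1499])), (0.22, array([0.4861, 0.0723, 0.0417]))]
top slab_1_mid [(0.78, array([ 0.5628, -0.1086,  0.0612]))]
top crank [(0.82, array([0.6304, 0.0661, 0.1501]))]
[[0.57654248 0.08763098 0.14950236]]
[ 0.56190477 -0.11088185  0.2       ] (array([ 0.1129, -0.1887,  0.079 ]), array([ 86.74,  27.36, -27.28]))
```

```bash
python3 - <<'E'
import cv2,numpy as np
a=[cv2.resize(cv2.imread(f"pics/{n}.png")[200:235,218:258],None,fx=10,fy=10,interpolation=cv2.INTER_CUBIC) for n in("top0","t6")]
b=[cv2.resize(cv2.imread(f"pics/{n}.png")[195:240,255:295],None,fx=10,fy=6,interpolation=cv2.INTER_CUBIC) for n in("side0","s6")]
cv2.imwrite("pics/z7.png",np.vstack([np.hstack(a)[:330],np.hstack(b)]))
E
```

```text
(no output)
```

View pics/z7.png

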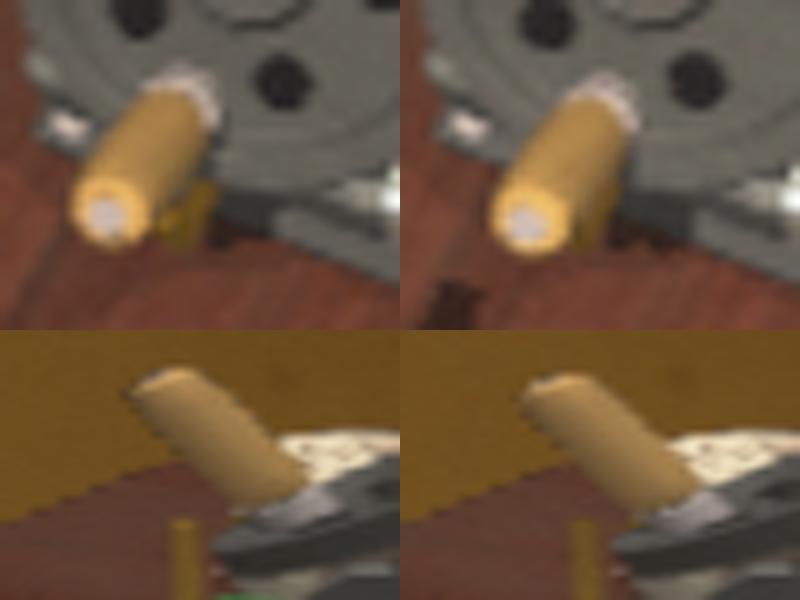

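```bash
python3 - <<'E'
from st import *
def inF(p): 
    d=p-np.r_[f[:2],0]; return np.round(Rf.T@d,4)
def tri(ut,us):
    r=least_squares(lambda p:np.r_[proj("top",p)[0]-ut,proj("side",p)[0]-us],[.57,.09,.11],x_scale=.01); return inF(r.x),r.fun.round(2)
for ut in([237.5,219.5],[236.8,220.5],[235.5,222.5]): print(tri(ut,[273,226.5]))
# handle tip & base now
print("tip",tri([230.6,222.1],[255+15-.5,195+50/6.]), crank(0,.03))
print("base",tri([238.3,209],[255+26.5,195+175/6.]), crank(0,-.03))
# hub
ht=np.array([205+186/5-.4,140+286/5-.4]); print("hub px",ht)
for off in(-.034,-.02,-.01): print(proj("top",W(f,[cen+off*n])))
im=cv2.imread("pics/t6.png"); s=cv2.imread("pics/s6.png")
cv2.imwrite("pics/z8.png",cv2.resize(im[165:235,210:280],None,fx=8,fy=8,interpolation=cv2.INTER_CUBIC))
E
```

```text
(array([-0.0596,  0.089 ,  0.1155]), array([ 0.05,  0.72,  0.68, -0.1 ]))
(array([-0.0615,  0.0905,  0.1144]), array([ 0.02,  0.23,  0.21, -0.03]))
(array([-0.0651,  0.0931,  0.1123]), array([-0.06, -0.77, -0.72,  0.1 ]))
tip (array([-0.0748,  0.0976,  0.1718]), array([-0.02, -0.25, -0.24,  0.03])) [-0.07652913  0.097       0.1740918 ]
base (array([-0.0366,  0.0954,  0.1236]), array([ 0.11,  1.87,  1.75, -0.27])) [-0.04215708  0.097       0.12491292]
hub px [241.8 196.8]
[[242.40442506 196.44345877]]
[[240.95807166 198.55216111]]
[[239.9070372  200.08465561]]
```

View pics/z8.png

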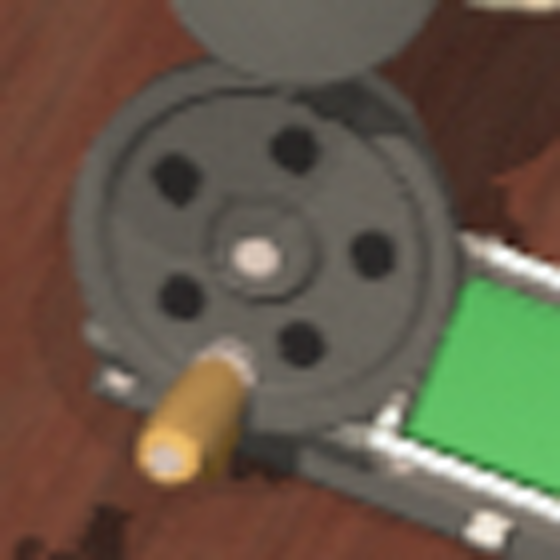

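```bash
cat >> st.py <<'E'
_x=np.array([0,0,-1.]);Rd=np.c_[_x,Rf[:,0],np.cross(_x,Rf[:,0])]
def line(R1,p1,N,g,hold=0):
    s=get_state(); R0=Rw(s["tcp_rot"]); P0=s["position"]; rv=R.from_matrix(R0.T@R1).as_rotvec()
    P=[(R0@R.from_rotvec(rv*min(k/N,1)).as_matrix(),P0+(np.asarray(p1)-P0)*min(k/N,1)) for k in range(1,N+hold+1)]
    rows(P,g,R0,P0)
E
python3 - <<'E'
from st import *
p=W(f,[[-.001,-.092,.2]])[0]; p[2]=.23
st(); line(Rd,p,16,1,3)
E
```

```text
18.58 [ 0.01  0.09 -0.61  2.21  0.91  0.71 -0.07] [0.5118 0.1123 0.2474] [-0.1 -0.7 -0.1] 1.002
[0.006, -0.012, 0.006, 5.4, 1.7, -1.7, 1, 0.011, -0.024, 0.012, 10.8, 3.4, -3.4, 1, 0.016, -0.035, 0.018, 16.3, 5.1, -5.1, 1, 0.022, -0.047, 0.024, 21.7, 6.8, -6.8, 1, 0.027, -0.059, 0.03, 27.1, 8.6, -8.5, 1, 0.033, -0.07, 0.036, 32.5, 10.3, -10.2, 1, 0.038, -0.082, 0.042, 38, 12, -11.9, 1, 0.044, -0.094, 0.048, 43.4, 13.7, -13.6, 1, 0.049, -0.106, 0.054, 48.8, 15.4, -15.3, 1, 0.055, -0.117, 0.06, 54.2, 17.1, -17, 1, 0.06, -0.129, 0.066, 59.6, 18.8, -18.8, 1, 0.066, -0.141, 0.072, 65.1, 20.5, -20.5, 1, 0.071, -0.152, 0.078, 70.5, 22.2, -22.2, 1, 0.077, -0.164, 0.083, 75.9, 23.9, -23.9, 1, 0.082, -0.176, 0.089, 81.3, 25.6, -25.6, 1, 0.088, -0.188, 0.095, 86.7, 27.4, -27.3, 1, 0.088, -0.188, 0.095, 86.7, 27.4, -27.3, 1, 0.088, -0.188, 0.095, 86.7, 27.4, -27.3, 1, 0.088, -0.188, 0.095, 86.7, 27.4, -27.3, 1]
```

Call:
{"method": "carry_out", "body": {
  "moves": [0.006,-0.012,0.006,5.4,1.7,-1.7,1,0.011,-0.024,0.012,10.8,3.4,-3.4,1,0.016,-0.035,0.018,16.3,5.1,-5.1,1,0.022,-0.047,0.024,21.7,6.8,-6.8,1,0.027,-0.059,0.03,27.1,8.6,-8.5,1,0.033,-0.07,0.036,32.5,10.3,-10.2,1,0.038,-0.082,0.042,38,12,-11.9,1,0.044,-0.094,0.048,43.4,13.7,-13.6,1,0.049,-0.106,0.054,48.8,15.4,-15.3,1,0.055,-0.117,0.06,54.2,17.1,-17,1,0.06,-0.129,0.066,59.6,18.8,-18.8,1,0.066,-0.141,0.072,65.1,20.5,-20.5,1,0.071,-0.152,0.078,70.5,22.2,-22.2,1,0.077,-0.164,0.083,75.9,23.9,-23.9,1,0.082,-0.176,0.089,81.3,25.6,-25.6,1,0.088,-0.188,0.095,86.7,27.4,-27.3,1,0.088,-0.188,0.095,86.7,27.4,-27.3,1,0.088,-0.188,0.095,86.7,27.4,-27.3,1,0.088,-0.188,0.095,86.7,27.4,-27.3,1]
}}

```text
clock: 20.17
position: [0.561, -0.1084, 0.2297]
tcp_rot: [0.398, 0.584, 0.399, -0.584]
wrist_force: [0.1, 0.3, 0.2]
finger_gap: 0.997
```

```bash
python3 - <<'E'
from st import *
p=W(f,[[-.001,-.092,.041]])[0]
st(); print(plan(Rd,p))
E
```

```text
20.17 [ 0.39  0.35 -0.32  1.77  0.12  1.05 -0.35] [ 0.561  -0.1084  0.2297] [0.1 0.3 0.2] 0.997
(array([0.1887, 0.0009, 0.0012]), array([ 0.17, -0.06,  0.06]))
```

Call:
{"method": "carry_out", "body": {
  "moves": [0.025,0,0,0,0,0,1,0.055,0,0,0,0,0,1,0.085,0.001,0.001,0,0,0,1,0.11,0.001,0.001,0,0,0,1,0.125,0.001,0.001,0,0,0,1,0.125,0.001,0.001,0,0,0,1]
}}

```text
clock: 20.67
position: [0.5594, -0.1081, 0.1024]
tcp_rot: [-0.397, -0.583, -0.401, 0.585]
wrist_force: [0.1, 0.6, -0.4]
finger_gap: 0.998
```

```bash
python3 - <<'E'
from st import *
p=W(f,[[-.001,-.092,.041]])[0]
st(); print(plan(Rd,p))
top=grab_frame("top"); side=grab_frame("side")
cv2.imwrite("pics/c8.png",np.hstack([cv2.resize(top[170:290,250:370],None,fx=3.3,fy=3.3,interpolation=cv2.INTER_CUBIC),cv2.resize(side[220:340,200:320],None,fx=3.3,fy=3.3,interpolation=cv2.INTER_CUBIC)]))
E
```

```text
20.67 [ 0.36  0.5  -0.29  1.87  0.19  0.8  -0.4 ] [ 0.5594 -0.1081  0.1024] [ 0.1  0.6 -0.4] 0.998
(array([0.0614, 0.0027, 0.0007]), array([ 0.29, -0.03,  0.33]))
```

View pics/c8.png

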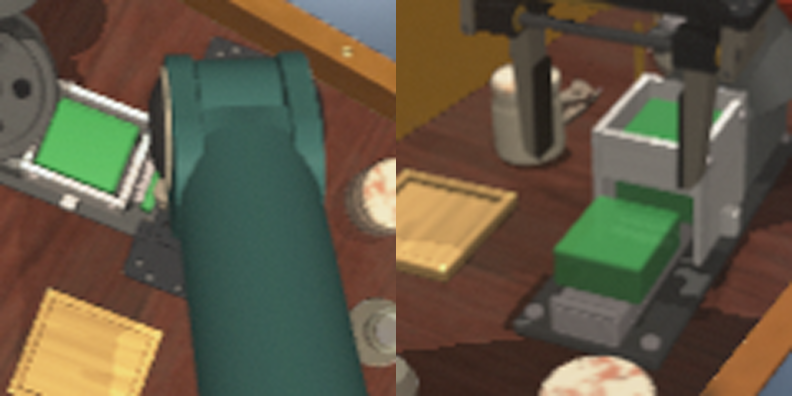

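Call:
{"method": "carry_out", "body": {
  "moves": [0.02,0.001,0.001,0,0,0,1,0.035,0.002,0.001,0,0,0,1,0.048,0.002,0.001,0,0,0,1,0.056,0.002,0.001,0,0,0,1,0.061,0.002,0.001,0,0,0,1,0.061,0.002,0.001,0,0,0,1,0.061,0.002,0.001,0,0,0,1]
}}

```text
clock: 21.35
position: [0.5643, -0.1117, 0.0455]
tcp_rot: [0.398, 0.585, 0.398, -0.583]
wrist_force: [0.5, 0.5, 0.1]
finger_gap: 0.999
```

Call:
{"method": "carry_out", "body": {
  "moves": [0,0,0,0,0,0,0.85,0,0,0,0,0,0,0.75,0,0,0,0,0,0,0.65,0,0,0,0,0,0,0.55,0,0,0,0,0,0,0.5,0,0,0,0,0,0,0.5,0,0,0,0,0,0,0.5,0,0,0,0,0,0,0.5],
  "force": 40
}}

```text
clock: 22.02
position: [0.5639, -0.1119, 0.0452]
tcp_rot: [0.398, 0.585, 0.398, -0.584]
wrist_force: [-1.3, 0.0, 2.4]
finger_gap: 0.644
```

```bash
python3 - <<'E'
from st import *
p=W(f,[[-.001,-.092,.041]])[0]
st(); print(plan(Rd,p))
side=grab_frame("side")
cv2.imwrite("pics/c9.png",cv2.resize(side[200:340,180:340],None,fx=4,fy=4,interpolation=cv2.INTER_CUBIC))
E
```

```text
22.02 [ 0.34  0.59 -0.26  1.89  0.23  0.69 -0.43] [ 0.5639 -0.1119  0.0452] [-1.3  0.   2.4] 0.644
(array([ 0.0042, -0.0032, -0.0012]), array([ 0.09, -0.07, -0.07]))
```

View pics/c9.png

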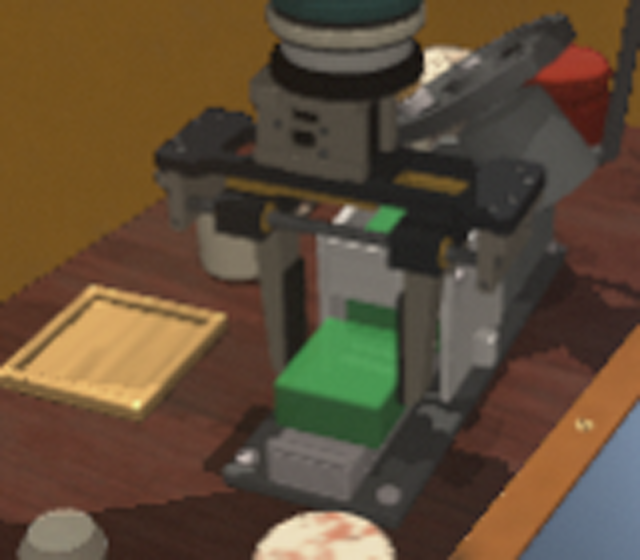

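Call:
{"method": "carry_out", "body": {
  "moves": [-0.003,0,0,0,0,0,0.5,-0.008,0,0,0,0,0,0.5,-0.015,0,0,0,0,0,0.5,-0.025,0,0,0,0,0,0.5,-0.04,0,0,0,0,0,0.5,-0.055,0,0,0,0,0,0.5,-0.07,0,0,0,0,0,0.5,-0.08,0,0,0,0,0,0.5,-0.08,0,0,0,0,0,0.5]
}}

```text
clock: 22.82
position: [0.5655, -0.1122, 0.128]
tcp_rot: [0.399, 0.586, 0.397, -0.582]
wrist_force: [0.5, -0.3, -2.5]
finger_gap: 0.649
```

```bash
python3 - <<'E'
from st import *
st()
side=grab_frame("side"); top=grab_frame("top")
cv2.imwrite("pics/c10.png",np.hstack([cv2.resize(side[180:330,180:330],None,fx=2.66,fy=2.66,interpolation=cv2.INTER_CUBIC),cv2.resize(top[150:300,200:350],None,fx=2.66,fy=2.66,interpolation=cv2.INTER_CUBIC)]))
Rt=R.from_euler('z',t[2]).as_matrix(); Rg=np.c_[_x,Rt[:,0],np.cross(_x,Rt[:,0])]
print(plan(Rg,[t[0],t[1],.1]),t)
E
```

```text
22.82 [ 0.37  0.47 -0.3   1.85  0.18  0.84 -0.39] [ 0.5655 -0.1122  0.128 ] [ 0.5 -0.3 -2.5] 0.649Traceback (most recent call last):
  File "<stdin>", line 5, in <module>
NameError: name '_x' is not defined
```

View pics/c10.png

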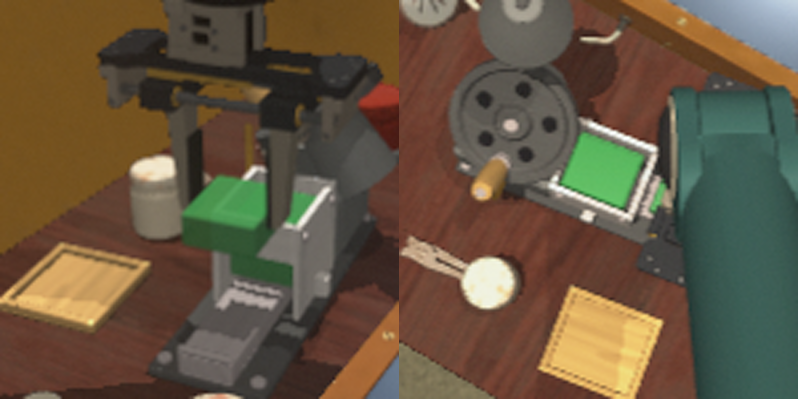

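```bash
python3 - <<'E'
from st import *
x=np.array([0,0,-1.])
Rt=R.from_euler('z',t[2]).as_matrix(); Rg=np.c_[x,Rt[:,0],np.cross(x,Rt[:,0])]
st();print(t); line(Rg,[t[0],t[1]-.001,.125],10,.5,3)
E
```

```text
22.92 [ 0.37  0.47 -0.3   1.85  0.18  0.84 -0.39] [ 0.5638 -0.112   0.1254] [ 0.6 -0.4 -2.6] 0.653
[ 0.41960398 -0.02228381 -0.37330546]
[0, -0.017, -0.003, -0, -0, -0, 0.5, 0, -0.033, -0.006, -0, -0, -0, 0.5, 0, -0.05, -0.009, -0, -0, -0, 0.5, 0, -0.067, -0.012, -0, -0, -0, 0.5, 0, -0.083, -0.015, -0, -0, -0.1, 0.5, 0, -0.1, -0.018, -0.1, -0, -0.1, 0.5, 0, -0.117, -0.021, -0.1, -0.1, -0.1, 0.5, 0, -0.133, -0.024, -0.1, -0.1, -0.1, 0.5, 0, -0.15, -0.027, -0.1, -0.1, -0.1, 0.5, 0, -0.167, -0.03, -0.1, -0.1, -0.1, 0.5, 0, -0.167, -0.03, -0.1, -0.1, -0.1, 0.5, 0, -0.167, -0.03, -0.1, -0.1, -0.1, 0.5, 0, -0.167, -0.03, -0.1, -0.1, -0.1, 0.5]
```

Call:
{"method": "carry_out", "body": {
  "moves": [0,-0.008,-0.001,0,0,0,0.5,0,-0.022,-0.004,0,0,0,0.5,0,-0.038,-0.007,0,0,0,0.5,0,-0.054,-0.01,0,0,0,0.5,0,-0.07,-0.013,0,0,0,0.5,0,-0.086,-0.016,0,0,0,0.5,0,-0.102,-0.019,0,0,0,0.5,0,-0.118,-0.022,0,0,0,0.5,0,-0.134,-0.025,0,0,0,0.5,0,-0.15,-0.028,0,0,0,0.5,0,-0.16,-0.029,0,0,0,0.5,0,-0.167,-0.03,0,0,0,0.5,0,-0.167,-0.03,0,0,0,0.5,0,-0.167,-0.03,0,0,0,0.5]
}}

```text
clock: 24.08
position: [0.4196, -0.023, 0.1249]
tcp_rot: [0.398, 0.585, 0.398, -0.584]
wrist_force: [1.1, 0.4, -2.9]
finger_gap: 0.648
```

```bash
cat > tr.py <<'E'
from st import *
x=np.array([0,0,-1.])
Rt=R.from_euler('z',t[2]).as_matrix(); Rg=np.c_[x,Rt[:,0],np.cross(x,Rt[:,0])]
st(); print(plan(Rg,[t[0],t[1]-.001,.025]))
E
python3 tr.py
python3 - <<'E'
from st import *
side=grab_frame("side"); top=grab_frame("top")
cv2.imwrite("pics/c11.png",np.hstack([cv2.resize(side[220:340,140:290],None,fx=2.66,fy=2.66,interpolation=cv2.INTER_CUBIC),cv2.resize(top[200:320,200:350],None,fx=2.66,fy=2.66,interpolation=cv2.INTER_CUBIC)]))
E
```

```text
24.08 [ 0.31  0.25 -0.37  2.2   0.13  0.72 -0.53] [ 0.4196 -0.023   0.1249] [ 1.1  0.4 -2.9] 0.648
(array([ 0.0999, -0.0001,  0.0004]), array([-0.09, -0.08, -0.1 ]))
```

View pics/c11.png

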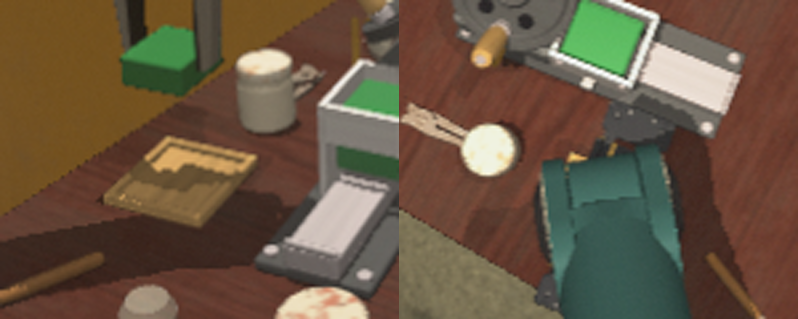

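Call:
{"method": "carry_out", "body": {
  "moves": [0.01,0,0,0,0,0,0.5,0.025,0,0,0,0,0,0.5,0.04,0,0,0,0,0,0.5,0.055,0,0,0,0,0,0.5,0.068,0,0,0,0,0,0.5,0.078,0,0,0,0,0,0.5,0.086,0,0,0,0,0,0.5,0.092,0,0,0,0,0,0.5,0.096,0,0,0,0,0,0.5,0.096,0,0,0,0,0,0.5,0.096,0,0,0,0,0,0.5]
}}

```text
clock: 25.1
position: [0.4197, -0.0228, 0.029]
tcp_rot: [0.398, 0.585, 0.398, -0.584]
wrist_force: [0.1, -0.3, -1.7]
finger_gap: 0.648
```

```bash
python3 tr.py
python3 - <<'E'
from st import *
side=grab_frame("side")
cv2.imwrite("pics/c12.png",cv2.resize(side[230:330,150:270],None,fx=5,fy=5,interpolation=cv2.INTER_CUBIC))
E
```

```text
25.1 [ 0.23  0.44 -0.29  2.25  0.27  0.48 -0.65] [ 0.4197 -0.0228  0.029 ] [ 0.1 -0.3 -1.7] 0.648
(array([0.004 , 0.0001, 0.0005]), array([-0.08, -0.08, -0.09]))
```

View pics/c12.png

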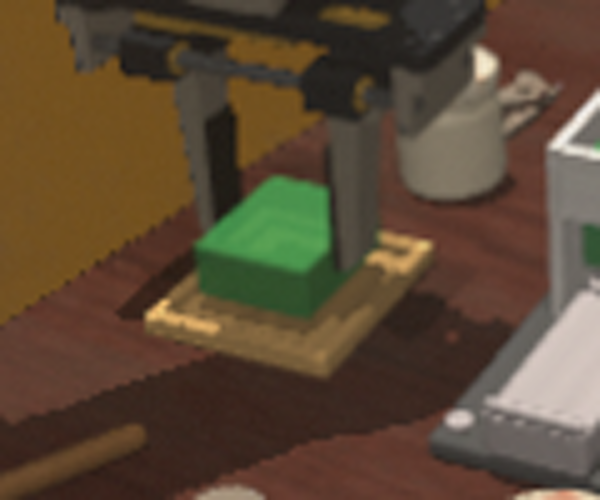

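Call:
{"method": "carry_out", "body": {
  "moves": [0.002,0,0,0,0,0,0.5,0.004,0,0,0,0,0,0.5,0.006,0,0,0,0,0,0.5,0.007,0,0,0,0,0,0.5,0.008,0,0,0,0,0,0.5,0.008,0,0,0,0,0,0.5]
}}

```text
clock: 25.65
position: [0.4194, -0.0228, 0.0207]
tcp_rot: [0.398, 0.585, 0.398, -0.584]
wrist_force: [0.1, 0.3, -2.0]
finger_gap: 0.648
```

Call:
{"method": "carry_out", "body": {
  "moves": [0.0005,0,0,0,0,0,0.5,0.001,0,0,0,0,0,0.5,0.001,0,0,0,0,0,0.5]
}}

```text
clock: 25.9
position: [0.4195, -0.0228, 0.0198]
tcp_rot: [0.398, 0.585, 0.398, -0.584]
wrist_force: [-0.3, -0.3, -2.2]
finger_gap: 0.651
```

Call:
{"method": "carry_out", "body": {
  "moves": [0.0005,0,0,0,0,0,0.5,0.001,0,0,0,0,0,0.5,0.001,0,0,0,0,0,0.5]
}}

```text
clock: 26.15
position: [0.4196, -0.0228, 0.0192]
tcp_rot: [0.398, 0.585, 0.398, -0.584]
wrist_force: [-1.0, -0.3, 3.3]
finger_gap: 0.648
```

Call:
{"method": "carry_out", "body": {
  "moves": [0.0005,0,0,0,0,0,0.5,0.001,0,0,0,0,0,0.5,0.001,0,0,0,0,0,0.5]
}}

```text
clock: 26.4
position: [0.4196, -0.0228, 0.0191]
tcp_rot: [0.399, 0.585, 0.398, -0.584]
wrist_force: [-5.1, -0.0, 18.8]
finger_gap: 0.647
```

Contact is made. I'll back off half a millimetre, release gently, then retreat.

Call:
{"method": "carry_out", "body": {
  "moves": [-0.001,0,0,0,0,0,0.5,-0.001,0,0,0,0,0,0.62,-0.001,0,0,0,0,0,0.68,-0.001,0,0,0,0,0,0.75,-0.001,0,0,0,0,0,0.85,-0.001,0,0,0,0,0,0.85,-0.001,0,0,0,0,0,0.85]
}}

```text
clock: 26.98
position: [0.4195, -0.0228, 0.0187]
tcp_rot: [0.398, 0.585, 0.398, -0.584]
wrist_force: [-0.1, -0.3, 0.6]
finger_gap: 0.85
```

Call:
{"method": "carry_out", "body": {
  "moves": [-0.01,0,0,0,0,0,0.9,-0.03,0,0,0,0,0,0.9,-0.06,0,0,0,0,0,0.9,-0.09,0,0,0,0,0,0.9,-0.12,0,0,0,0,0,0.9,-0.15,0,0,0,0,0,0.9,-0.18,0.0,0.02,0,0,0,0.9,-0.2,0.0,0.05,0,0,0,0.9,-0.2,0,0.08,0,0,0,0.9,-0.2,0,0.11,0,0,0,0.9,-0.2,0,0.14,0,0,0,0.9,-0.2,0,0.17,0,0,0,0.9,-0.2,0,0.2,0,0,0,0.9,-0.2,0,0.22,0,0,0,0.9,-0.2,0,0.22,0,0,0,0.9]
}}

```text
clock: 28.23
position: [0.3368, -0.231, 0.2192]
tcp_rot: [0.397, 0.586, 0.396, -0.585]
wrist_force: [0.0, -1.2, -0.2]
finger_gap: 0.899
```

```bash
python3 - <<'E'
from ov import *
s=get_state(); print(s["clock"],s["position"],s["wrist_force"],s["finger_gap"])
top=grab_frame("top"); side=grab_frame("side")
cv2.imwrite("pics/t13.png",top);cv2.imwrite("pics/s13.png",side)
overlay(top,"top",0,(205,140,345,300),4,"pics/o13.png")
E
```

```text
28.2333 [ 0.33681946 -0.23096927  0.21920129] [ 0.00736232 -1.1725725  -0.20332894] 0.8993511256171677
```

View pics/o13.png

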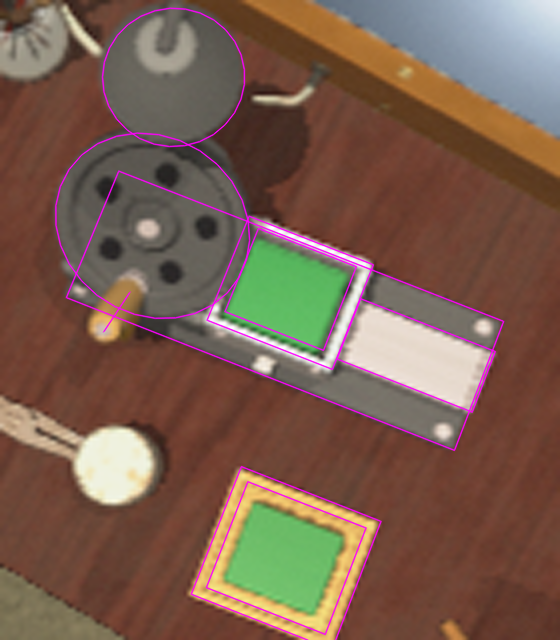

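View pics/s13.png

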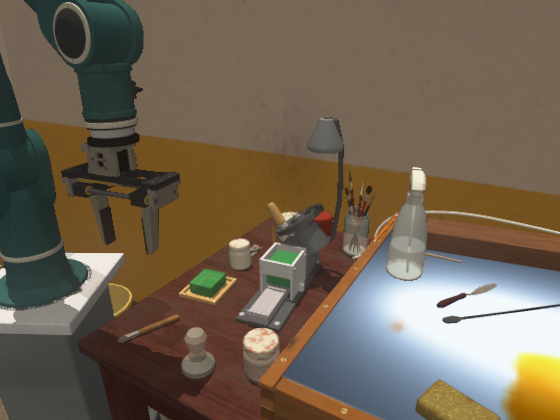

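```bash
python3 - <<'E'
from station import *
import cv2,numpy as np
d=cv2.absdiff(cv2.imread("pics/top0.png"),cv2.imread("pics/t13.png")).max(2)
for n,(x,y) in dict(tub=(233,256),jar=(370,229),umber=(180,207),muller=(364,270),pliers=(214,246)).items(): print(n,d[y-10:y+11,x-10:x+11].mean().round(1))
bot.finish_job(); print(get_state()["clock"])
E
```

```text
tub 3.8
jar 4.3
umber 4.4
muller 6.4
pliers 3.5
the job is handed in; nothing more can be done
the job is handed in; nothing more can be done
```

I handed the job in at about 28 s: one slab was fed out and laid in the tray. The other two are still in the magazine.

**Handwheel:** I gripped the crank handle along the wheel axis and turned it clockwise from about 0.16 rad round to 6 o'clock. The arm's pose put it at 0.009 rad when I released, and the pictures afterwards put it at about 0.03 rad. Wrist force readings during the turn stayed at 15 N or below. The pusher went out and came back.

**Slab:** I pinched it across the delivery deck at 40 N and carried it level to the tray. The first touch read 3 N and a further 1 mm brought it to about 19 N, so I eased off before opening the fingers. The last pictures show it flat and centred inside the rim.

**Surroundings:** The jars, tub, muller and pliers look unchanged when the first and last top views are compared.

**Checks that disagreed or failed:**
- **Index finger:** its visible part measured about 6 mm to the right of the wheel's 6 o'clock line. The handle probably hides part of it, so I trusted the wheel geometry rather than the finger.
- **Side camera:** it sat about 1 to 2 pixels off my fitted scene.
- **First approach:** it ran close to the arm's joint limits, so I backed out and came in with the gripper turned half round.

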